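# Hold the gear housing's cover over its screw holes

## Task

The gear housing on the bench is to be closed: lift the U-shaped transport strap off the open housing by its grip and hang it squarely across the horizontal bar, one leg down on either side of the bar, and let it go. Then pick the cover plate up by its handle and hold it level, hovering about a centimetre above the top of the housing without touching it, with the plate's four holes lined up over the four threaded holes so that somebody can start the screws; finish while still holding it there. Leave the ink pot, the tape roll and the squeegee where they are.

Things in the scene. Friction and masses are not known exactly. Their poses are not given: they have to be found in the camera images.
- housing: grey gear housing fixed to the bench, open on top with two gears inside; top face (bare aluminium flange) 104 mm (its x) x 140 mm (y), 70 mm above the origin; foot flange 176 mm along y, 8 mm thick. Four threaded 6 mm holes in the top face at (+-38, +-56) mm. Origin: centre of the underside, z up. Stands left, middle or right.
- cover: loose aluminium plate, 104 mm (its x) x 140 mm (y) x 6 mm, 0.35 kg, flat on the bench; four 16 mm holes at (+-38, +-56) mm; on top a black bow handle: bar 14 mm wide (x), 86 mm long (y), 34 to 48 mm above the underside, posts at y = +-36 mm. Origin: centre of the underside, z up. Same after a half turn: either way round is right.
- bar: small stand fixed to the bench: a horizontal steel bar 14 mm thick, 220 mm long along its y, between two posts; the bar's axis is 150 mm above the bench (its top at 157 mm). Origin: on the bench under the middle of the bar, z up.
- strap: loose U-shaped steel strap, 0.2 kg, straddling the housing. Crosspiece 128 mm long (its x), 30 mm wide (y), 4 mm thick, roof-shaped: 15 degrees down from the middle to both ends; there (120 mm apart inside) legs 6 mm thick reach 62 mm below the origin. On top, in the middle, a black grip block 44 mm (x) x 14 mm (y), its top 42 mm above the origin. Origin: underside of the middle, z up.
- cover_hole0 (a point): centre of the cover's hole at x = -38, y = -56 mm in the cover's frame, at the underside
- cover_hole2 (a point): centre of the cover's opposite hole, at x = +38, y = +56 mm in the cover's frame, at the underside
- housing_hole0 (a point): mouth of the threaded hole at x = -38, y = -56 mm in the housing's frame, on the top face
- housing_hole2 (a point): mouth of the opposite threaded hole, at x = +38, y = +56 mm in the housing's frame, on the top face
- ink_pot: bystander: small round ink pot with a screw lid, 62 mm across, 64 mm tall; origin under its centre
- tape_roll: bystander: roll of masking tape lying flat, 92 mm across, 24 mm tall; origin under its centre
- squeegee: bystander: squeegee with a timber grip lying flat, 85 x 150 x 25 mm; origin under its centre
There are look-alikes about, which are no part of the job. Leave any blue, green or yellow look-alike of the strap alone.

How it is judged:
By the outcome, as a careful person would: the job done as asked, in the order asked, and still so for the second after the job is handed in, while the arm keeps its last pose, push and grip.
It also fails if it takes over 58 s, if anything falls off the work surface, if the arm or the gripper's body presses on something with over 40 N, if the wrist force passes 120 N, or if a joint passes its speed limit or range.

## Robot

A 6-joint arm with a two-finger parallel gripper is mounted at the origin on the work surface; the furniture and walls round the work are solid. World frame = base frame: x ahead of the robot, y to its left, z up, the work surface at z = 0. Lengths are in m, angles in rad, forces in N, time in s.
With the tool pointing down it reaches from about 0.35 to 1 m from the base axis. Payload 7.1 kg.
Tool frame: the origin (TCP) lies on the mounting face of the last link; the fingertips stand 173 mm ahead of it and the grasp point (between the pads) lies 155 mm ahead of it; z points along the fingers, y is the direction in which the jaws open and shut (so a half turn about z gives the same grasp; the last joint's range is limited). The gripper opens to 85 mm and grips with 20 to 120 N. Pads are 22 mm wide; open, the fingers measure 114 mm over their backs; the gripper's body (76 mm by 85 mm) begins 54 mm behind the grasp point. The pads swing forward as they close: fully open they stand 13 mm farther back than shut.
Start: joints at [1.318, 0.423, 1.63, -0, 1.089, -0.019], TCP at [0.145, 0.608, 0.405] pointing down, gripper open.
Joint ranges: [-3, 3], [-0.9, 2.11], [0.09, 2.58], [-1.31, 4.45], [0.11, 2.69], [-2.54, 2.54]. Speed limits (rad/s): [2.39, 2.39, 3.01, 3.14, 3.14, 3.14].

## Interface

Orientations are given as a unit quaternion [x, y, z, w].
In Python, from workcell import readout, eyes, job gives the robot as it stands.
- The arm moves only by the tool carry_out, never from a script. Its argument "motion" is a list of rows, each a list of 7 numbers: the shift along the world's x, y, z in mm, then the turn, a rotation vector about the world's x, y, z in degrees, then the closure, from -1 (fully open) to 1 (shut). A call has 1 to 8 rows; each row is the pose to reach, as a shift and turn from the pose commanded when the call began; what a row does not reach only later rows make up. A row lasts 1/12 s, in which the tool goes at most 41.7 mm and 7.16 degrees, less where a joint would pass 70% of its speed; a pose out of reach is approached as far as the arm can. A call with a gripper value outside its range is refused whole. The fingers move at their own pace and stop on an object; "newtons" is the grip in N (left out, the last holds). Time passes only in rows, so rows that repeat a pose let the fingers close. It gives the time, the measured TCP pose, the force and the opening at its end, in the units of the state.
- readout.get_obs(): the state, without advancing time (a new reading comes with each control period).
- eyes.read_camera(name): name is "side" or "top"; returns a dict with "pixels" (480x640x3 uint8, red, green, blue), "fx", "fy", "cx", "cy" (pixels), "R" (3x3) and "t" (3): a world point X has camera coordinates R X + t. Camera axes: x right, y down, z forward; pixel columns grow to the right and rows downward; lengths in m; the calibration is good to about 2 mm. A picture is of the moment at which its call begins. There is no depth.
- job.close_job(): hands the job in, once; it reports no verdict.
The state is a dict: "t": time; "joint_pos": joint angles; "qvel": joint speeds; "joint_torque": joint torques, N m; "eef_pos": TCP position; "orientation": TCP orientation; "wrist_force": force on the tool from outside, world axes, zero at the start; "torque": the same for the moment, N m; "grip_width": finger opening in m.
Only numpy, scipy, OpenCV 4.12 (cv2) and the standard library are available. Lean on these libraries where they do the work, as an engineer would, in place of code of your own. Each camera call takes 0.05 s, during which the arm holds its last target.

## Working session

There is one attempt and no reset: what is moved stays moved. The work goes in short steps, Python scripts to look and compute and a tool call to move; the robot and the scene stay as the last step left them, time stands still between calls to the robot, and variables do not carry over. Pictures are saved under pics/ and viewed, and the job is handed in when it is done.

Besides the shell and the picture viewer there is one more tool, called after "Emit:" as name([rows], argument=value, ...), one row to a line, values as JSON. carry_out: Moves the arm, as the interface text tells. Its arguments: {"type":"object","properties":{"motion":{"type":"array","items":{"type":"array","items":{"type":"number"}}},"newtons":{"type":"number"}},"required":["motion"]}

```bash
mkdir -p pics
python3 - <<'E'
from workcell import readout, eyes
import cv2
o=readout.get_obs();print(o)
for n in("side","top"):
    c=eyes.read_camera(n);cv2.imwrite(f"pics/{n}0.png",c["pixels"][:,:,::-1]);print(n,c["fx"],c["fy"],c["cx"],c["cy"],c["R"],c["t"])
E
```

```text
{'t': 0.0, 'joint_pos': array([ 1.31800855e+00,  4.23838611e-01,  1.63070250e+00,  1.71162657e-05,
        1.08860626e+00, -1.89914397e-02]), 'qvel': array([-6.71309150e-04,  8.23806838e-04, -1.04383025e-03, -7.54172283e-06,
       -1.18552546e-03,  7.32605163e-05]), 'joint_torque': array([ 1.84657256e-03, -5.57373691e+01, -2.81752092e+01,  1.60513282e-04,
        7.20224722e-03, -7.33264415e-05]), 'eef_pos': array([0.14469153, 0.60772699, 0.40394197]), 'orientation': array([ 1.16636023e-01,  9.93174423e-01, -7.69168430e-04, -1.12819933e-04]), 'wrist_force': array([1.28447841e-04, 6.06661869e-01, 9.67435639e-01]), 'torque': array([ 0.02537707, -0.01316848, -0.00862102]), 'grip_width': 0.08531846616972039}
side 471.1606763961794 471.1606763961794 327.0112226099817 244.67696873818255 [[ 0.88898791 -0.45789801  0.00546909]
 [-0.23943574 -0.47496762 -0.84680357]
 [ 0.39034731  0.75148864 -0.53187762]] [-0.48951388  0.13588146  1.00011346]
top 512.1963300047386 512.1963300047386 326.7280727592658 239.74186352715324 [[ 0.0255692  -0.99963955 -0.00818398]
 [-0.98709136 -0.02395178 -0.15835707]
 [ 0.15810397  0.0121274  -0.98734799]] [-0.08605725  0.5391226   1.46990535]
```

View pics/side0.png

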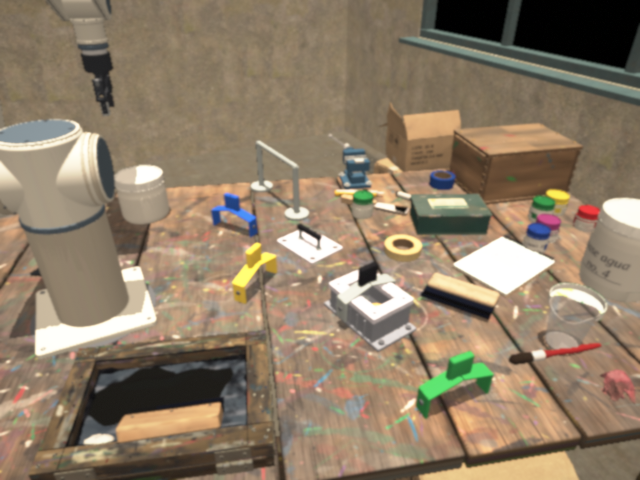

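View pics/top0.png

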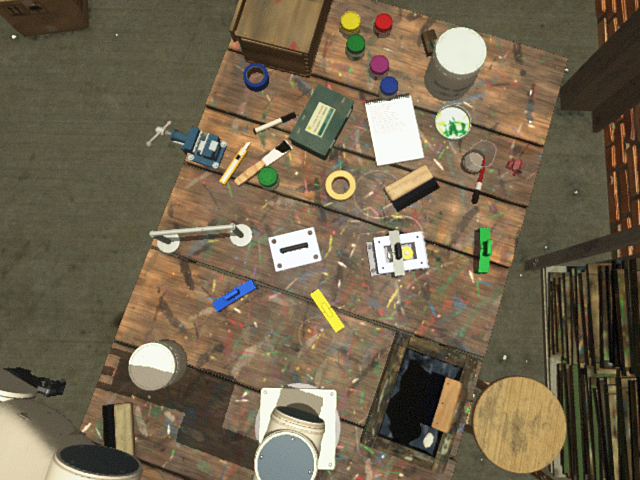

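The side view has the housing with its white strap at about (370,300), the cover at (310,243) and the bar from (258,145) to (297,170). In the top view they are at (398,253), (294,249) and from (155,235) to (241,230). I'll zoom in on all three.

Run:
```python
import cv2,numpy as np
t=cv2.imread("pics/top0.png");s=cv2.imread("pics/side0.png")
def crop(im,x0,y0,x1,y1,n,f):
    cv2.imwrite(f"pics/{n}.png",cv2.resize(im[y0:y1,x0:x1],None,fx=f,fy=f,interpolation=cv2.INTER_CUBIC))
crop(t,355,220,445,285,"t_h",8)
crop(t,140,215,330,285,"t_c",4)
crop(s,315,250,430,350,"s_h",6)
crop(s,240,130,350,270,"s_c",4)
```

```text
(no output)
```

View pics/t_h.png

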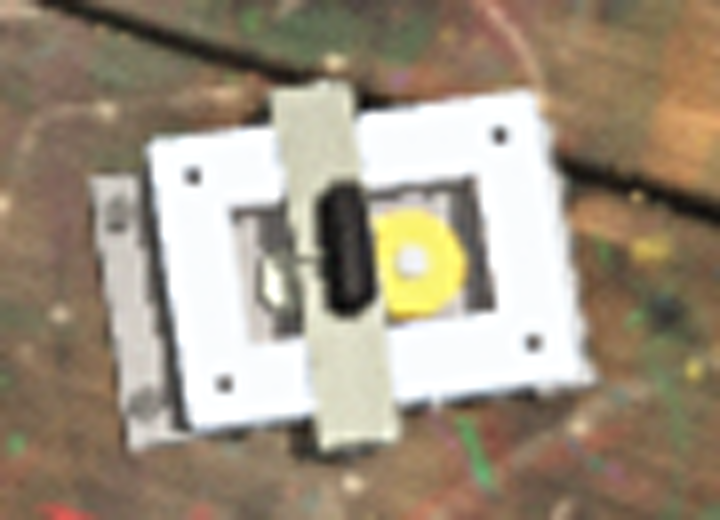

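View pics/t_c.png

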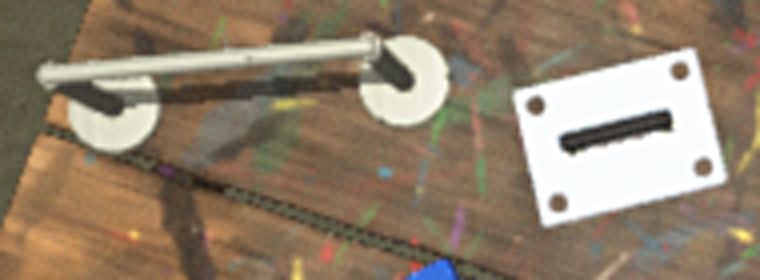

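View pics/s_h.png

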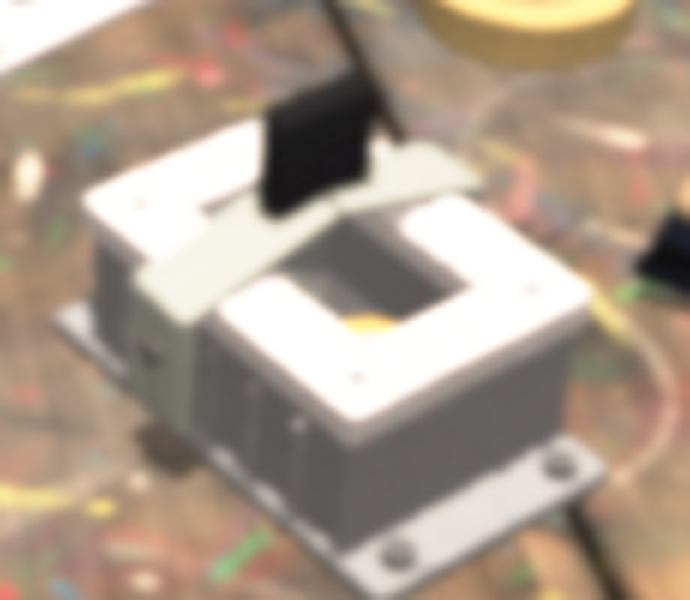

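View pics/s_c.png

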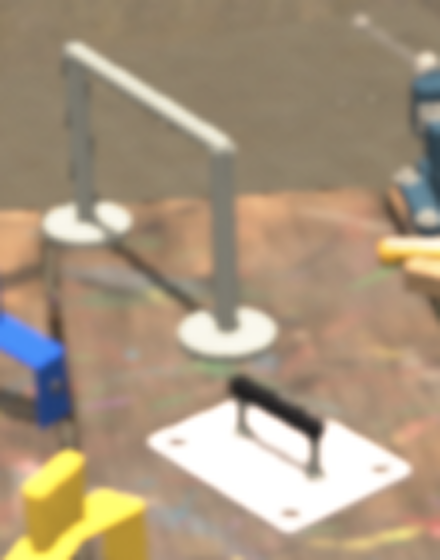

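```bash
cat > h.py <<'E'
import numpy as np,cv2
from workcell import readout,eyes
def cam(n): return eyes.read_camera(n)
def ray(c,u,v):
    d=c["R"].T@np.array([(u-c["cx"])/c["fx"],(v-c["cy"])/c["fy"],1.]);o=-c["R"].T@c["t"];return o,d
def onz(c,u,v,z):
    o,d=ray(c,u,v);return o+d*(z-o[2])/d[2]
def proj(c,X):
    p=c["R"]@np.asarray(X)+c["t"];return np.array([c["fx"]*p[0]/p[2]+c["cx"],c["fy"]*p[1]/p[2]+c["cy"]])
def tri(c1,p1,c2,p2):
    o1,d1=ray(c1,*p1);o2,d2=ray(c2,*p2);d1/=np.linalg.norm(d1);d2/=np.linalg.norm(d2)
    s=np.linalg.lstsq(np.c_[d1,-d2],o2-o1,rcond=None)[0];a=o1+s[0]*d1;b=o2+s[1]*d2
    return (a+b)/2,np.linalg.norm(a-b)
def dark(c,u,v,r=4,th=None):
    g=c["pixels"].astype(float).mean(2);u0,v0=int(round(u)),int(round(v))
    w=g[v0-r:v0+r+1,u0-r:u0+r+1];k=np.clip(np.percentile(w,75)-30-w,0,None)
    y,x=np.mgrid[v0-r:v0+r+1,u0-r:u0+r+1];return (x*k).sum()/k.sum(),(y*k).sum()/k.sum()
def crop(c,x0,y0,x1,y1,n,f):
    im=c["pixels"][y0:y1,x0:x1,::-1];cv2.imwrite(f"pics/{n}.png",cv2.resize(im,None,fx=f,fy=f,interpolation=cv2.INTER_CUBIC))
E
python3 - <<'E'
from h import *
np.set_printoptions(precision=4,suppress=True)
T=cam("top");S=cam("side")
def up(p,x0,y0,f): return [((a+.5)/f-.5+x0,(b+.5)/f-.5+y0) for a,b in p]
def rep(nm,pts,z):
    P=np.array([onz(T,*p,z) for p in pts]);print(nm,np.array(pts).round(2).tolist());print(P[:,:2]);print("centre",P.mean(0)[:2]);
    d=[np.linalg.norm(P[i]-P[(i+1)%4]) for i in range(4)];print("sides",d)
    a=np.degrees([np.arctan2(*(P[0]-P[1])[1::-1]),np.arctan2(*(P[3]-P[2])[1::-1])]);print("yaw of y axis (deg from x)",a)
    return P
hh=[dark(T,*p,3) for p in up([(193,176),(500,134),(533,342),(224,383)],355,220,8)]
rep("housing",hh,.07)
cc=[dark(T,*p,4) for p in up([(536,105),(680,70),(703,167),(559,203)],140,215,4)]
rep("cover",cc,.006)
# grip black masks
g=T["pixels"].max(2)
m=np.zeros_like(g);m[238:265,390:407]=(g[238:265,390:407]<70)
n,l,st,ce=cv2.connectedComponentsWithStats(m);i=1+st[1:,4].argmax();
r=cv2.minAreaRect(np.argwhere(l==i)[:,::-1].astype(np.float32));print("grip",st[i],ce[i],r, onz(T,*ce[i],.126))
m=np.zeros_like(g);m[235:262,270:320]=(g[235:262,270:320]<90)
n,l,st,ce=cv2.connectedComponentsWithStats(m);i=1+st[1:,4].argmax()
r=cv2.minAreaRect(np.argwhere(l==i)[:,::-1].astype(np.float32));print("handle",st[i],ce[i],r,onz(T,*ce[i],.045))
# bar
b=up([(45,74),(372,47)],140,215,4)
for p in b: print("bar end",onz(T,*p,.15))
d=up([(113,108),(404,81)],140,215,4)
for p in d: print("disc",onz(T,*p,.005))
# side ends of bar
sb=up([(74,47),(226,146)],240,130,4)
for p,q in zip(b,sb): print("tri",tri(T,p,S,q))
# side holes of cover (175,442),(290,512),(380,468)
for p,X in zip(up([(175,442),(290,512),(380,468)],240,130,4),[0]*3): print("cover side",onz(S,*p,.006))
for p in up([(357,377),(532,288),(141,204)],315,250,6): print("housing side",onz(S,*p,.07))
E
```

```text
housing [[378.65, 241.56], [417.0, 236.48], [421.26, 262.43], [382.6, 267.55]]
[[ 0.535  -0.2233]
 [ 0.5526 -0.3342]
 [ 0.4773 -0.3462]
 [ 0.4598 -0.2354]]
centre [ 0.5062 -0.2848]
sides [np.float64(0.11223272361393145), np.float64(0.07629554571915047), np.float64(0.11222511445791335), np.float64(0.07624592162352598)]
yaw of y axis (deg from x) [99.0159 98.9906]
cover [[273.45, 240.92], [309.93, 231.88], [315.33, 256.31], [279.08, 265.33]]
[[ 0.5394  0.089 ]
 [ 0.5699 -0.0206]
 [ 0.4956 -0.0391]
 [ 0.4657  0.0689]]
centre [0.5177 0.0245]
sides [np.float64(0.11372871288608583), np.float64(0.07652205642081986), np.float64(0.11215588014128595), np.float64(0.07641000617092189)]
yaw of y axis (deg from x) [105.5321 105.4877]
grip [395 243   7  16  80] [397.725 250.7  ] ((397.64996337890625, 250.5500030517578), (15.132086753845215, 5.939697742462158), 81.8698959350586) [ 0.5017 -0.2714  0.126 ]
handle [280 243  28  10 112] [293.5179 247.4018] ((293.5882568359375, 247.35293579101562), (3.8805696964263916, 27.649059295654297), 75.96376037597656) [0.5155 0.0245 0.045 ]
bar end [0.5306 0.4108 0.15  ]
bar end [0.5549 0.1864 0.15  ]
disc [0.5296 0.4095 0.005 ]
disc [0.5557 0.1896 0.005 ]
tri (array([0.528 , 0.4106, 0.1524]), np.float64(0.004626413421631073))
tri (array([0.5534, 0.1867, 0.1508]), np.float64(0.0029146010601863834))
cover side [0.4584 0.0693 0.006 ]
cover side [ 0.4896 -0.0385  0.006 ]
cover side [ 0.5628 -0.0188  0.006 ]
housing side [ 0.4721 -0.3454  0.07  ]
housing side [ 0.547  -0.3334  0.07  ]
housing side [ 0.4545 -0.2353  0.07  ]
```

Run:
```python
from h import *
np.set_printoptions(precision=4,suppress=True)
T=cam("top");S=cam("side")
def up(p,x0,y0,f): return [((a+.5)/f-.5+x0,(b+.5)/f-.5+y0) for a,b in p]
e=up([(272,95),(352,86),(398,440),(318,447)],355,220,8)
P=np.array([onz(T,*p,.0715) for p in e]);print(P,P.mean(0),np.linalg.norm(P[0]-P[3]),np.linalg.norm(P[0]-P[1]))
print("yaw",np.degrees(np.arctan2(*(P[0]-P[3])[1::-1])),np.degrees(np.arctan2(*(P[1]-P[2])[1::-1])))
# side: strap near end outer top edge corners & far end
for p in up([(135,270),(195,318),(410,143),(483,187)],315,250,6): print(onz(S,*p,.0715))
# grip mask centroid both, top-face of grip
for X in [(.5017,-.2714,.126),(.5045,-.2735,.126),(.5017,-.275,.126)]: print(proj(T,X),proj(S,X))
g=S["pixels"].max(2);m=np.zeros_like(g);m[255:292,355:385]=g[255:292,355:385]<70
n,l,st,ce=cv2.connectedComponentsWithStats(m);i=1+st[1:,4].argmax();print(st[i],ce[i])
g=T["pixels"].max(2);m=np.zeros_like(g);m[238:265,390:407]=(g[238:265,390:407]<70)
for z in (.126,.107):print(onz(T,397.7,250.7,z))
```

```text
[[ 0.5652 -0.2516  0.0715]
 [ 0.5692 -0.2806  0.0715]
 [ 0.441  -0.2974  0.0715]
 [ 0.4378 -0.2689  0.0715]] [ 0.5033 -0.2746  0.0715] 0.12859758050301015 0.029229328443073587
yaw 7.711690554860101 7.492119383636132
[ 0.4346 -0.2679  0.0715]
[ 0.44   -0.2985  0.0715]
[ 0.5547 -0.2484  0.0715]
[ 0.5629 -0.2815  0.0715]
[397.7249 250.7121] [368.5017 264.0156]
[398.4861 249.7315] [370.2822 264.1924]
[399.0238 250.7435] [369.4656 264.9459]
[359 261  20  24 297] [368.0168 272.8586]
[ 0.5017 -0.2713  0.126 ]
[ 0.5044 -0.2738  0.107 ]
```

Emit:
carry_out([
  [29, -28, 0, 0, 0, 3, -1],
  [58, -56, 0, 0, 0, 6, -1],
  [87, -84, 0, 0, 0, 9, -1],
  [116, -112, 0, 0, 0, 12, -1],
  [145, -140, 0, 0, 0, 15, -1],
  [174, -168, 0, 0, 0, 18, -1],
  [203, -196, 0, 0, 0, 21, -1],
  [232, -224, 0, 0, 0, 21, -1],
], newtons=60)

```text
t: 0.97
eef_pos: [0.3778, 0.3824, 0.4049]
orientation: [-0.068, 0.998, 0.0, 0.0]
wrist_force: [-0.0, 0.1, -0.8]
grip_width: 0.0855
```

Emit:
carry_out([
  [20, -35, 0, 0, 0, 0, -1],
  [40, -70, 0, 0, 0, 0, -1],
  [60, -105, 0, 0, 0, 0, -1],
  [80, -140, 0, 0, 0, 0, -1],
  [95, -175, 0, 0, 0, 0, -1],
  [110, -210, 0, 0, 0, 0, -1],
  [118, -245, 0, 0, 0, 0, -1],
  [125, -280, 0, 0, 0, 0, -1],
])

```text
t: 1.63
eef_pos: [0.5023, 0.1021, 0.4049]
orientation: [-0.066, 0.998, 0.0, 0.0]
wrist_force: [0.7, -0.3, 0.4]
grip_width: 0.0856
```

Emit:
carry_out([
  [0, -38, 0, 0, 0, 0, -1],
  [0, -76, 0, 0, 0, 0, -1],
  [0, -114, 0, 0, 0, 0, -1],
  [0, -152, 0, 0, 0, 0, -1],
  [0, -190, 0, 0, 0, 0, -1],
  [0, -228, 0, 0, 0, 0, -1],
  [0, -266, 0, 0, 0, 0, -1],
  [0, -304, 0, 0, 0, 0, -1],
])

```text
t: 2.3
eef_pos: [0.5014, -0.2019, 0.4049]
orientation: [-0.066, 0.998, -0.0, 0.0]
wrist_force: [1.9, 0.1, 0.5]
grip_width: 0.0854
```

Emit:
carry_out([
  [0, -36, 0, 0, 0, 0, -1],
  [0, -73, 0, 0, 0, 0, -1],
  [0, -73, -30, 0, 0, 0, -1],
  [0, -73, -55, 0, 0, 0, -1],
  [0, -73, -55, 0, 0, 0, -1],
])

```text
t: 2.72
eef_pos: [0.4999, -0.273, 0.3454]
orientation: [-0.065, 0.998, 0.002, -0.003]
wrist_force: [-1.5, 0.2, 0.1]
grip_width: 0.0852
```

Run:
```python
from h import *
T=cam("top");S=cam("side")
o=readout.get_obs();print(o["eef_pos"],o["joint_pos"])
crop(T,340,180,480,290,"t1",5);crop(S,290,150,450,350,"s1",3.0)
p=o["eef_pos"]
for dz in(0,.155):
  X=p-np.array([0,0,dz]);print(proj(T,X),proj(S,X))
```

```text
[ 0.50157031 -0.27291573  0.34930129] [-5.19157700e-01  4.15702383e-01  1.79188594e+00 -1.97781514e-05
  9.36272208e-01 -2.22262473e+00]
[410.62587721 237.71586217] [375.73788011 156.66542222]
[401.62334723 247.22959204] [370.76135074 234.52532769]
```

View pics/t1.png

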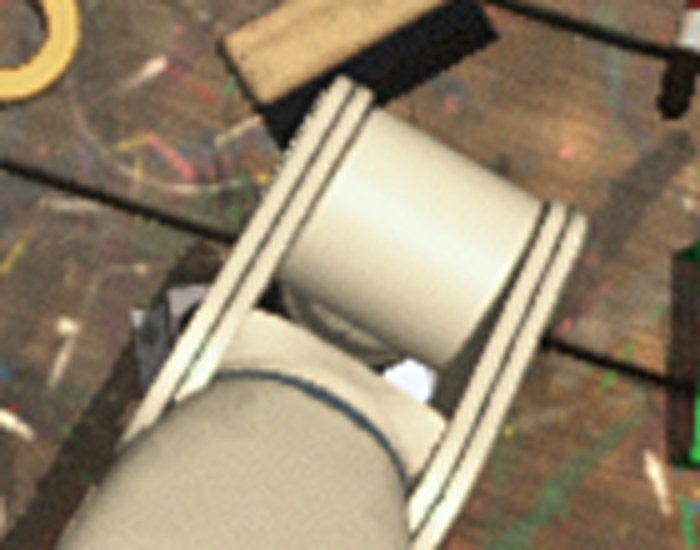

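View pics/s1.png

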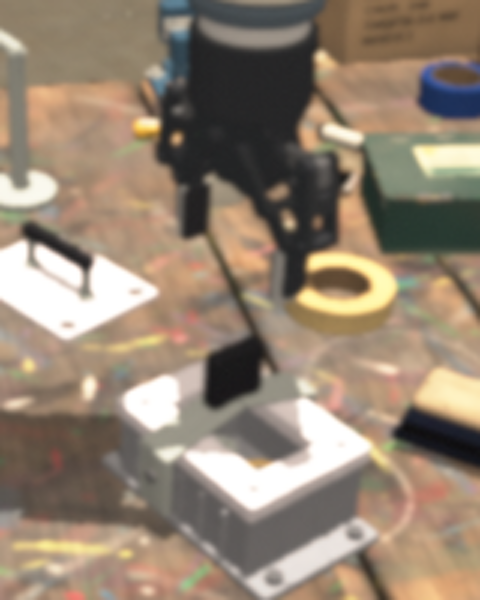

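Emit:
carry_out([
  [-2, -1, -30, 0, 0, 0, -1],
  [-2, -1, -55, 0, 0, 0, -1],
  [-2, -1, -72, 0, 0, 0, -1],
  [-2, -1, -80, 0, 0, 0, -1],
  [-2, -1, -80, 0, 0, 0, -1],
])

```text
t: 3.23
eef_pos: [0.5, -0.2736, 0.2696]
orientation: [-0.067, 0.998, 0.0, -0.0]
wrist_force: [-0.8, 0.2, 0.2]
grip_width: 0.0854
```

Run:
```python
from h import *
S=cam("side")
o=readout.get_obs();print(o["eef_pos"],o["wrist_force"])
crop(S,320,220,420,310,"s2",7)
```

```text
[ 0.50035282 -0.2738632   0.2705635 ] [-0.13180503 -0.84253283 -0.26348088]
```

View pics/s2.png

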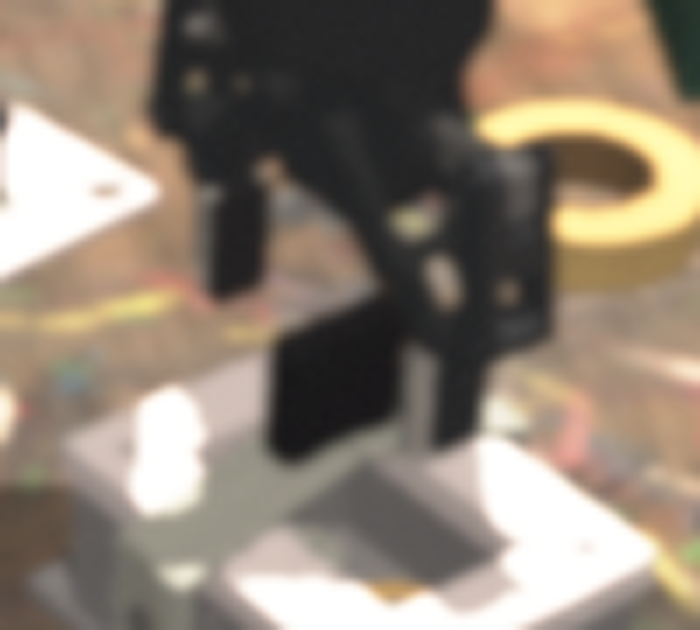

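Emit:
carry_out([
  [-3, 0, 0, 0, 0, 0, -1],
  [-3, 0, 0, 0, 0, 0, 0.5],
  [-3, 0, 0, 0, 0, 0, 1],
  [-3, 0, 0, 0, 0, 0, 1],
  [-3, 0, 0, 0, 0, 0, 1],
  [-3, 0, 0, 0, 0, 0, 1],
  [-3, 0, 0, 0, 0, 0, 1],
  [-3, 0, 0, 0, 0, 0, 1],
], newtons=60)

```text
t: 3.95
eef_pos: [0.4969, -0.2741, 0.27]
orientation: [-0.066, 0.998, -0.0, 0.0]
wrist_force: [-0.8, -0.4, 3.1]
grip_width: 0.013
```

Run:
```python
from h import *
S=cam("side")
o=readout.get_obs();print(o["eef_pos"],o["wrist_force"],o["grip_width"])
crop(S,320,220,420,310,"s3",7)
```

```text
[ 0.49686917 -0.27413099  0.26998555] [-0.36809829  0.39253319  2.88615761] 0.013264015534862542
```

View pics/s3.png

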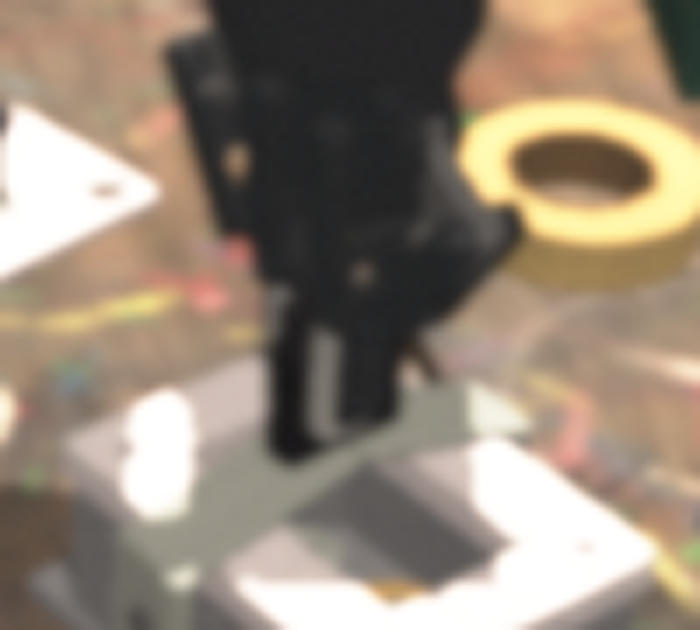

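Emit:
carry_out([
  [0, 0, 5, 0, 0, 0, 1],
  [0, 0, 15, 0, 0, 0, 1],
  [0, 0, 35, 0, 0, 0, 1],
  [0, 0, 60, 0, 0, 0, 1],
  [0, 0, 90, 0, 0, 0, 1],
  [0, 0, 120, 0, 0, 0, 1],
  [0, 0, 150, 0, 0, 0, 1],
  [0, 0, 160, 0, 0, 0, 1],
])

```text
t: 4.67
eef_pos: [0.4974, -0.2744, 0.4349]
orientation: [-0.066, 0.998, -0.002, 0.003]
wrist_force: [1.8, -1.8, -1.1]
grip_width: 0.0129
```

Emit:
carry_out([
  [0, 20, 0, 0, 0, 0, 1],
  [4, 55, 0, 0, 0, 0, 1],
  [8, 90, 0, 0, 0, 0, 1],
  [12, 125, 0, 0, 0, 0, 1],
  [16, 160, 0, 0, 0, 0, 1],
  [20, 195, 0, 0, 0, 0, 1],
  [24, 230, 0, 0, 0, 0, 1],
  [28, 265, 0, 0, 0, 0, 1],
])

```text
t: 5.33
eef_pos: [0.5243, -0.0073, 0.4294]
orientation: [-0.066, 0.998, 0.0, -0.0]
wrist_force: [0.1, -0.2, -2.0]
grip_width: 0.0133
```

Run:
```python
from h import *
S=cam("side");T=cam("top")
o=readout.get_obs();print(o["eef_pos"],o["wrist_force"],o["grip_width"])
crop(S,200,110,360,260,"s4",5);crop(T,140,180,340,290,"t4",4)
```

```text
[ 0.52467294 -0.00504753  0.42942743] [ 0.19349567  0.28298017 -1.15502187] 0.013131178123114793
```

View pics/s4.png

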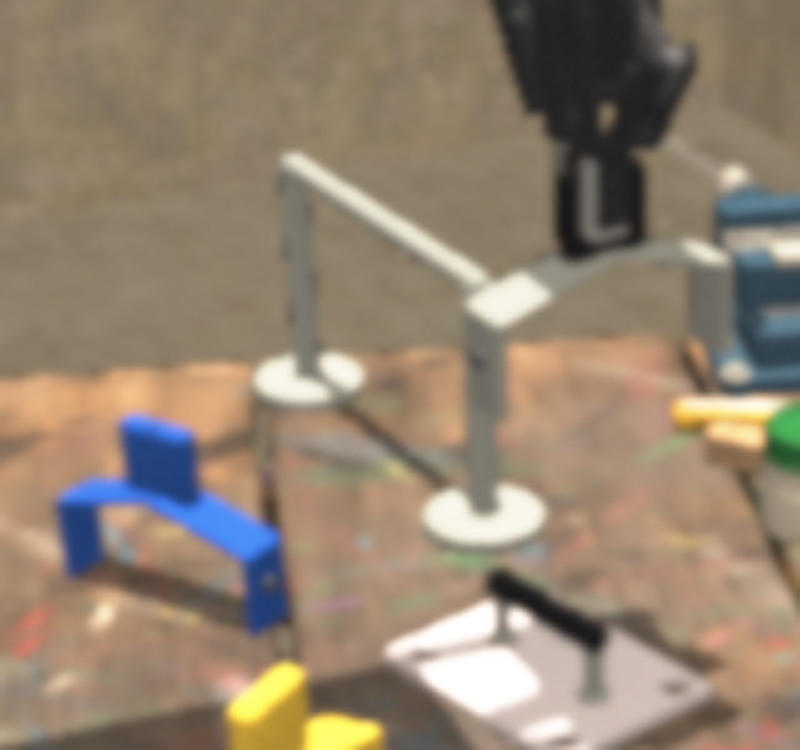

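View pics/t4.png

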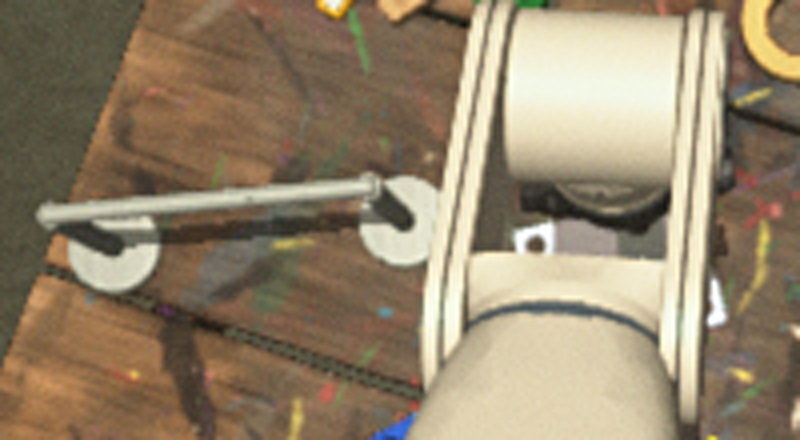

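Run:
```python
from h import *
np.set_printoptions(precision=4,suppress=True)
S=cam("side")
def up(p,x0,y0,f): return [((a+.5)/f-.5+x0,(b+.5)/f-.5+y0) for a,b in p]
P=np.array([onz(S,*p,.230) for p in up([(468,305),(498,328),(684,240),(728,262)],200,110,5)]);print(P,P.mean(0),np.linalg.norm(P[0]-P[2]),np.linalg.norm(P[0]-P[1]))
for p in up([(283,153),(296,165),(490,280)],200,110,5): print("bar",onz(S,*p,.155))
for p in up([(74,47),(226,146)],240,130,4): print("bar",onz(S,*p,.154))
# bar edges lines: sample columns
g=S["pixels"][:,:,:].astype(int)
for u in (262,266,270,274,278,282,286,290):
    col=g[135:180,u];b=col.min(1);k=np.where(b>165)[0];print(u,k.min()+135 if len(k) else None,k.max()+135 if len(k) else None, b[max(0,k.min()-3):k.max()+4] if len(k) else b.max())
```

```text
[[ 0.4603 -0.0079  0.23  ]
 [ 0.4618 -0.0369  0.23  ]
 [ 0.5832  0.0172  0.23  ]
 [ 0.5886 -0.0159  0.23  ]] [ 0.5235 -0.0109  0.23  ] 0.12544533501195426 0.029005345540182893
bar [0.5217 0.4163 0.155 ]
bar [0.5214 0.393  0.155 ]
bar [0.5529 0.1791 0.155 ]
bar [0.5242 0.4066 0.154 ]
bar [0.5488 0.1798 0.154 ]
262 142 145 [104 108 128 166 201 207 187 154 122 106]
266 145 148 [106 114 141 181 204 200 175 141 116 107]
270 147 150 [105 106 124 166 203 212 193 162 129 108]
274 150 153 [104 111 139 180 206 205 181 147 117 104]
278 153 156 [106 121 155 191 207 197 166 132 106  98]
282 155 158 [105 113 142 183 209 209 186 153 120 100]
286 158 161 [105 119 152 192 210 202 173 140 116 106]
290 160 163 [102 108 128 168 204 211 191 159 129 109]
```

Run:
```python
from h import *
np.set_printoptions(precision=4,suppress=True)
S=cam("side");T=cam("top")
g=S["pixels"].astype(float).min(2);us=np.arange(262,293);vs=[]
for u in us:
    v=np.arange(136,170);w=np.clip(g[136:170,u]-125,0,None);w[abs(v-(143.9+(u-262)*.643))>4.5]=0;vs.append((w*v).sum()/w.sum())
a,b=np.polyfit(us,vs,1);print(a,b,np.std(vs-(a*us+b)))
A,B=[onz(S,u,a*u+b,.15) for u in(262,292)];print(A,B);yaw=np.degrees(np.arctan2((B-A)[0],-(B-A)[1]));print("side yaw",yaw)
for y in(.27,.2995,.33):print(y,A+(B-A)*(y-A[1])/(B-A)[1])
g=T["pixels"].astype(float).min(2);us=np.arange(158,229);vs=[]
for u in us:
    v=np.arange(222,240);v0=233.2+(u-151)*(-6.75/82);w=np.clip(g[222:240,u]-110,0,None);w[abs(v-v0)>4]=0;vs.append((w*v).sum()/w.sum())
a,b=np.polyfit(us,vs,1);print(a,b,np.std(vs-(a*us+b)))
A,B=[onz(T,u,a*u+b,.15) for u in(158,228)];yaw=np.degrees(np.arctan2((B-A)[0],-(B-A)[1]));print("top yaw",yaw)
for y in(.27,.2995,.33):print(y,A+(B-A)*(y-A[1])/(B-A)[1])
```

```text
0.6417939840120619 -24.272566503198252 0.044223477778178304
[0.5307 0.3915 0.15  ] [0.5511 0.2129 0.15  ]
side yaw 6.511723285464739
0.27 [0.5446 0.27   0.15  ]
0.2995 [0.5412 0.2995 0.15  ]
0.33 [0.5377 0.33   0.15  ]
-0.09904809426096699 248.61338378191914 0.37027878049928714
top yaw 7.139129959829563
0.27 [0.5467 0.27   0.15  ]
0.2995 [0.543  0.2995 0.15  ]
0.33 [0.5392 0.33   0.15  ]
```

Emit:
carry_out([
  [2, 38, 5, 0, 0, -0.5, 1],
  [4, 76, 10, 0, 0, -1, 1],
  [6, 114, 10, 0, 0, -1, 1],
  [9, 152, 10, 0, 0, -1, 1],
  [12, 190, 10, 0, 0, -1, 1],
  [15, 228, 10, 0, 0, -1, 1],
  [17, 266, 10, 0, 0, -1, 1],
  [18, 295, 10, 0, 0, -1, 1],
])

```text
t: 6.25
eef_pos: [0.5433, 0.2871, 0.4395]
orientation: [-0.057, 0.998, 0.0, 0.0]
wrist_force: [1.2, 0.3, -1.3]
grip_width: 0.0126
```

Emit:
carry_out([
  [0, 10, -10, 0, 0, 0, 1],
  [0, 10, -25, 0, 0, 0, 1],
  [0, 10, -45, 0, 0, 0, 1],
  [0, 10, -60, 0, 0, 0, 1],
  [0, 10, -65, 0, 0, 0, 1],
  [0, 10, -65, 0, 0, 0, 1],
])

```text
t: 6.75
eef_pos: [0.5427, 0.2943, 0.3727]
orientation: [-0.057, 0.998, -0.001, -0.002]
wrist_force: [-1.0, 0.8, -1.4]
grip_width: 0.0132
```

Run:
```python
from h import *
S=cam("side");T=cam("top")
o=readout.get_obs();print(o["eef_pos"],o["orientation"],o["wrist_force"],o["grip_width"])
crop(S,210,80,330,240,"s5",5)
```

```text
[0.54333076 0.2951192  0.37503414] [-5.69545047e-02  9.98376771e-01 -2.21890045e-05  8.49379824e-05] [ 0.0756743   0.02827144 -1.58459404] 0.013020339739744877
```

View pics/s5.png

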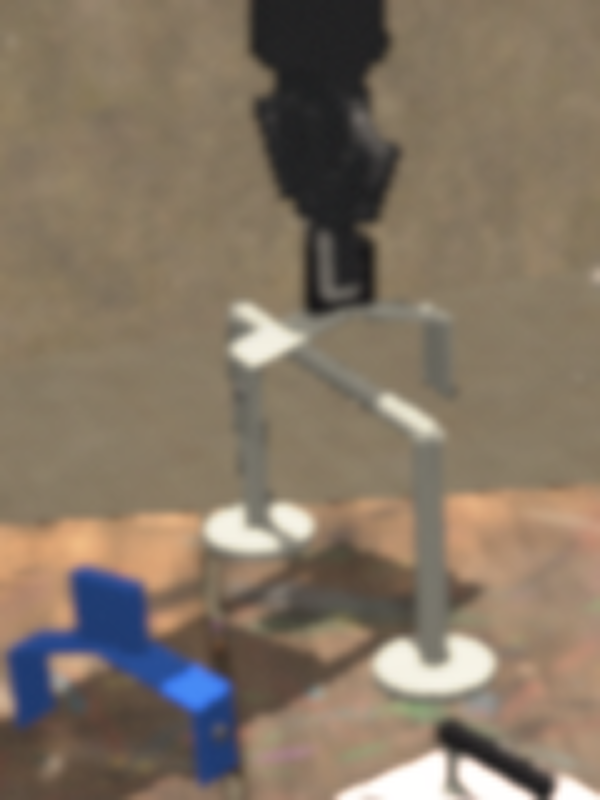

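Emit:
carry_out([
  [-1, 4, -12, 0, 0, 0, 1],
  [-1, 4, -22, 0, 0, 0, 1],
  [-1, 4, -27, 0, 0, 0, 1],
  [-1, 4, -27, 0, 0, 0, 1],
])

```text
t: 7.18
eef_pos: [0.5412, 0.2998, 0.346]
orientation: [-0.058, 0.998, -0.001, -0.001]
wrist_force: [-0.3, 0.6, -2.2]
grip_width: 0.013
```

Run:
```python
from h import *
S=cam("side");T=cam("top")
o=readout.get_obs();print(o["eef_pos"],o["orientation"],o["wrist_force"],o["torque"],o["grip_width"])
crop(S,230,110,320,190,"s6",8)
```

```text
[0.54168587 0.3000481  0.34735166] [-5.76999300e-02  9.98333902e-01 -1.74550439e-04 -3.28381182e-04] [-0.45702024  0.17548752 -1.65266356] [-0.00361153  0.01678315 -0.02972546] 0.013244546659324952
```

View pics/s6.png

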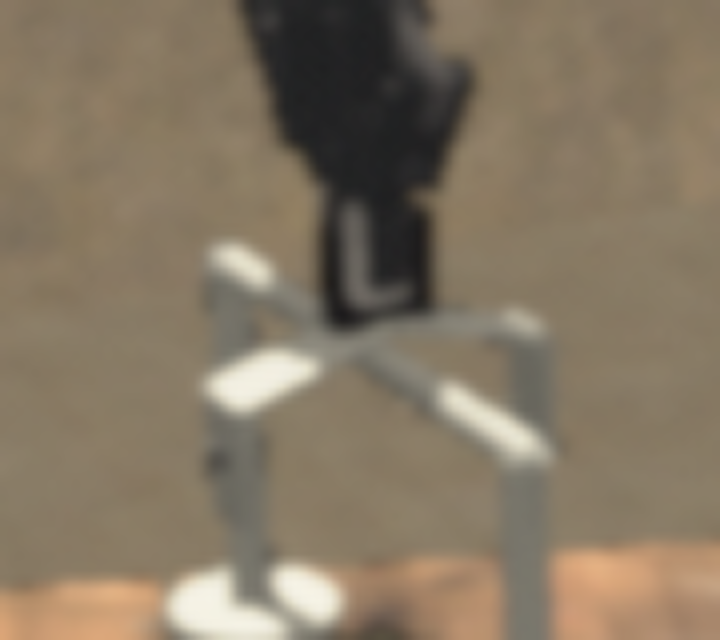

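Run:
```python
from h import *
np.set_printoptions(precision=4,suppress=True)
S=cam("side");T=cam("top")
def up(p,x0,y0,f): return [((a+.5)/f-.5+x0,(b+.5)/f-.5+y0) for a,b in p]
for z in(.148,.150):
  P=np.array([onz(S,*p,z) for p in up([(205,388),(240,412),(505,312),(548,333)],230,110,8)]);print(P,P.mean(0),np.linalg.norm(P[0]-P[2]),np.linalg.norm(P[0]-P[1]))
crop(T,140,180,300,290,"t6",5)
```

```text
[[0.475  0.2978 0.148 ]
 [0.4782 0.2713 0.148 ]
 [0.5998 0.3192 0.148 ]
 [0.6052 0.2926 0.148 ]] [0.5395 0.2952 0.148 ] 0.12664978594610737 0.026634827622236935
[[0.4734 0.293  0.15  ]
 [0.4766 0.2666 0.15  ]
 [0.5977 0.3143 0.15  ]
 [0.6031 0.2878 0.15  ]] [0.5377 0.2904 0.15  ] 0.1261448833397582 0.02652864509862938
```

View pics/t6.png

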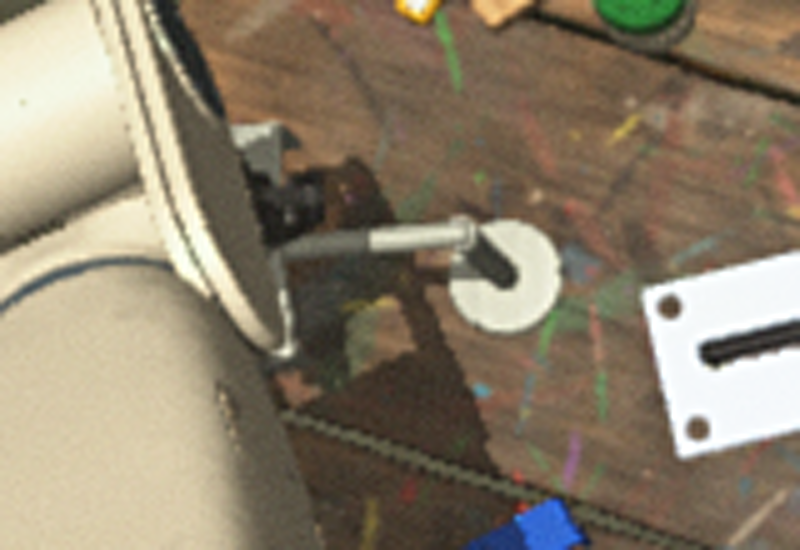

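Emit:
carry_out([
  [1, 0, -2, 0, 0, 0, 1],
  [1, 0, -3, 0, 0, 0, 1],
  [1, 0, -4, 0, 0, 0, 1],
  [1, 0, -4, 0, 0, 0, 1],
  [1, 0, -4, 0, 0, 0, 1],
])

```text
t: 7.8
eef_pos: [0.5431, 0.3001, 0.3457]
orientation: [-0.058, 0.998, 0.0, 0.001]
wrist_force: [-2.2, -2.2, 10.5]
grip_width: 0.0132
```

Run:
```python
from h import *
S=cam("side")
o=readout.get_obs();print(o["eef_pos"],o["orientation"],o["wrist_force"],o["torque"],o["grip_width"])
crop(S,230,110,320,190,"s7",8)
```

```text
[0.5431029  0.300134   0.34566495] [-5.76230921e-02  9.98337912e-01  3.78035033e-04  9.21817540e-04] [-2.89405176 -0.82148766 10.64950707] [-0.36647727  0.63030652 -0.00998183] 0.01278403926898014
```

View pics/s7.png

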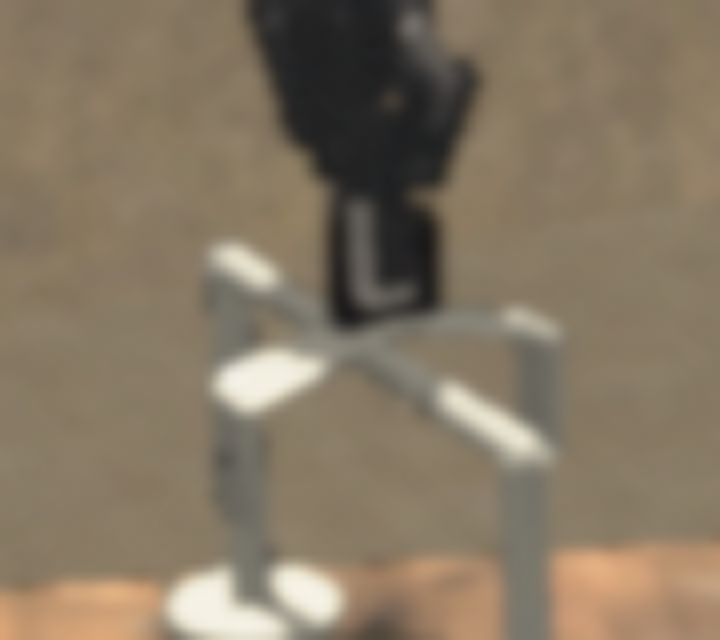

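Emit:
carry_out([
  [0, 0, 3, 0, 0, 0, 1],
  [-4, 0, 3, 0, 0, 0, 1],
  [-4, 0, 1, 0, 0, 0, 1],
  [-4, 0, 0, 0, 0, 0, 1],
  [-4, 0, 0, 0, 0, 0, 1],
  [-4, 0, 0, 0, 0, 0, 1],
])

```text
t: 8.35
eef_pos: [0.5385, 0.3, 0.3443]
orientation: [-0.058, 0.998, -0.0, -0.0]
wrist_force: [-4.1, -0.5, 8.3]
grip_width: 0.0132
```

```bash
cat > f.py <<'E'
from h import *
np.set_printoptions(precision=4,suppress=True)
o=readout.get_obs();F=o["wrist_force"];M=o["torque"]
print(o["t"],o["eef_pos"],F,M,"rx",(-.186*F[0]-M[1])/F[2],"ry",(M[0]-.186*F[1])/F[2],o["grip_width"])
E
python3 f.py
```

```text
8.35 [0.5385 0.3    0.3443] [-4.1225 -0.4524  8.2682] [-0.2402  0.6638 -0.002 ] rx 0.0124602553622878 ry -0.018874912363603346 0.013209775442578026
```

Emit:
carry_out([
  [0, 0, 3, 0, 0, 0, 1],
  [-4, 0, 3, 0, 0, 0, 1],
  [-4, 0, 1, 0, 0, 0, 1],
  [-4, 0, 0, 0, 0, 0, 1],
  [-4, 0, 0, 0, 0, 0, 1],
  [-4, 0, 0, 0, 0, 0, 1],
])

```text
t: 8.85
eef_pos: [0.5347, 0.3, 0.3435]
orientation: [-0.058, 0.998, -0.0, -0.0]
wrist_force: [-1.1, -0.1, 0.2]
grip_width: 0.0129
```

```bash
python3 f.py;python3 - <<'E'
from h import *
S=cam("side")
crop(S,230,110,320,190,"s8",8)
E
```

```text
8.85 [0.5347 0.3    0.3435] [-1.1136 -0.1242  0.1662] [-0.0525  0.1164  0.0159] rx 0.5461397186471736 ry -0.17673835934854068 0.012941745668761325
```

View pics/s8.png

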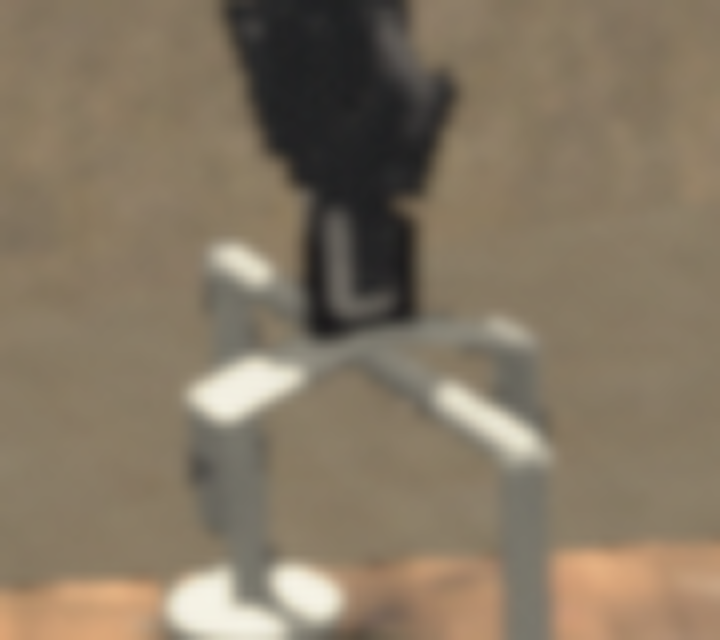

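Run:
```python
from h import *
S=cam("side")
for z in(.161,.18,.2):print(z,(proj(S,[.5412+7*.0012*.1,.293,z])-[230,110]+.5)*8-.5)
for x in (-.066,.066):print((proj(S,[.5412+x*.9934+.015*.115, .2995+x*.1146-.015*.9934, .157-.013])-[230,110]+.5)*8-.5)
```

```text
0.161 [385.00727509 326.63046258]
0.18 [382.31606706 275.53752127]
0.2 [379.43888446 220.91382827]
[232.77039285 417.63087767]
[556.89681378 342.34844343]
```

Emit:
carry_out([
  [0, 0, -1, 0, 0, 0, 1],
  [0, 0, -1, 0, 0, 0, 1],
  [0, 0, -1.5, 0, 0, 0, 1],
  [0, 0, -1.5, 0, 0, 0, 1],
  [0, 0, -1.5, 0, 0, 0, 1],
])

```text
t: 9.37
eef_pos: [0.5347, 0.3, 0.3434]
orientation: [-0.058, 0.998, 0.0, 0.0]
wrist_force: [-4.9, -2.0, 11.0]
grip_width: 0.0134
```

```bash
python3 f.py;python3 - <<'E'
from h import *
S=cam("side")
g=S["pixels"]
for u in (287,290,293): print(u,[tuple(x) for x in g[155:172,u]])
E
```

```text
9.3667 [0.5347 0.3    0.3434] [-4.9293 -2.0109 10.9552] [-0.3526  0.713  -0.003 ] rx 0.018608306234794734 ry 0.0019526741988483266 0.013421638301345417
287 [(np.uint8(132), np.uint8(119), np.uint8(97)), (np.uint8(137), np.uint8(124), np.uint8(102)), (np.uint8(153), np.uint8(141), np.uint8(120)), (np.uint8(189), np.uint8(180), np.uint8(160)), (np.uint8(221), np.uint8(216), np.uint8(194)), (np.uint8(226), np.uint8(222), np.uint8(202)), (np.uint8(211), np.uint8(205), np.uint8(185)), (np.uint8(176), np.uint8(171), np.uint8(155)), (np.uint8(144), np.uint8(139), np.uint8(124)), (np.uint8(129), np.uint8(121), np.uint8(105)), (np.uint8(131), np.uint8(121), np.uint8(100)), (np.uint8(135), np.uint8(123), np.uint8(100)), (np.uint8(136), np.uint8(123), np.uint8(100)), (np.uint8(135), np.uint8(121), np.uint8(98)), (np.uint8(136), np.uint8(121), np.uint8(99)), (np.uint8(138), np.uint8(123), np.uint8(101)), (np.uint8(138), np.uint8(124), np.uint8(103))]
290 [(np.uint8(129), np.uint8(117), np.uint8(98)), (np.uint8(131), np.uint8(118), np.uint8(98)), (np.uint8(131), np.uint8(118), np.uint8(98)), (np.
[... 748 characters left out ...]
 (np.uint8(103), np.uint8(101), np.uint8(92)), (np.uint8(101), np.uint8(99), np.uint8(90)), (np.uint8(102), np.uint8(99), np.uint8(90)), (np.uint8(116), np.uint8(113), np.uint8(102)), (np.uint8(156), np.uint8(152), np.uint8(137)), (np.uint8(206), np.uint8(201), np.uint8(181)), (np.uint8(228), np.uint8(224), np.uint8(206)), (np.uint8(227), np.uint8(223), np.uint8(204)), (np.uint8(210), np.uint8(204), np.uint8(185)), (np.uint8(181), np.uint8(177), np.uint8(160)), (np.uint8(159), np.uint8(155), np.uint8(140)), (np.uint8(139), np.uint8(134), np.uint8(120)), (np.uint8(125), np.uint8(121), np.uint8(108)), (np.uint8(121), np.uint8(116), np.uint8(104)), (np.uint8(120), np.uint8(116), np.uint8(104))]
```

Emit:
carry_out([
  [0, 0, 3, 0, 0, 0, 1],
  [-3, 0, 3, 0, 0, 0, 1],
  [-3, 0, 1, 0, 0, 0, 1],
  [-3, 0, 0, 0, 0, 0, 1],
  [-3, 0, 0, 0, 0, 0, 1],
  [-3, 0, 0, 0, 0, 0, 1],
])

```text
t: 9.92
eef_pos: [0.5321, 0.3002, 0.3439]
orientation: [-0.058, 0.998, 0.0, 0.001]
wrist_force: [-3.3, -2.1, 13.9]
grip_width: 0.0137
```

```bash
python3 f.py
```

```text
9.9167 [0.5321 0.3002 0.3439] [-3.3267 -2.0968 13.922 ] [-0.2528  0.433  -0.0246] rx 0.013340122080234 ry 0.009852279077602808 0.0136807816932268
```

Emit:
carry_out([
  [0, 0, 3, 0, 0, 0, 1],
  [-3, 0, 3, 0, 0, 0, 1],
  [-3, 0, 1, 0, 0, 0, 1],
  [-3, 0, 0, 0, 0, 0, 1],
  [-3, 0, 0, 0, 0, 0, 1],
  [-3, 0, 0, 0, 0, 0, 1],
])

```text
t: 10.42
eef_pos: [0.5292, 0.3003, 0.3446]
orientation: [-0.058, 0.998, 0.001, 0.001]
wrist_force: [-3.9, -1.7, 19.4]
grip_width: 0.013
```

```bash
python3 f.py;python3 - <<'E'
from h import *
S=cam("side")
crop(S,230,110,320,190,"s9",8)
E
```

```text
10.4167 [0.5292 0.3003 0.3446] [-3.9002 -1.6779 19.3932] [-0.4129  0.5315 -0.0275] rx 0.009999450749660759 ry -0.005198606969181609 0.012953172901116469
```

View pics/s9.png

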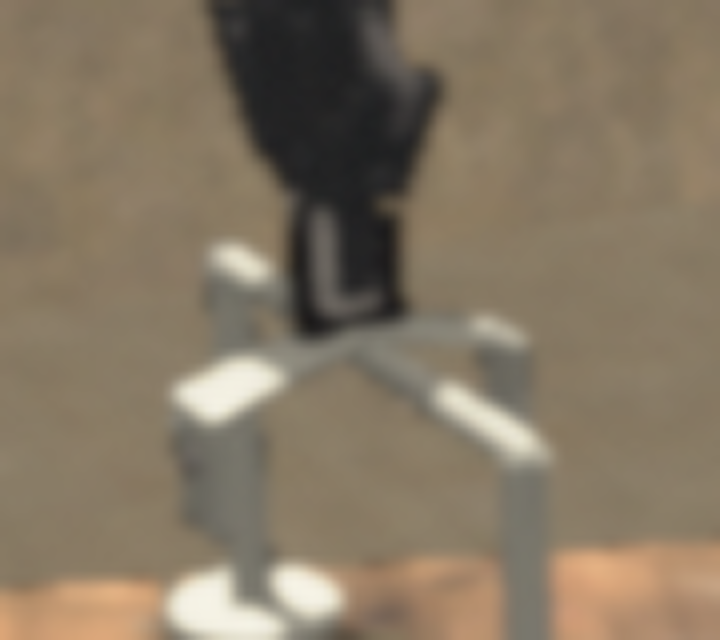

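Emit:
carry_out([
  [0, 0, 4, 0, 0, 0, 1],
  [6.5, 0, 4, 0, 0, 0, 1],
  [6.5, 0, 2.5, 0, 0, 0, 1],
  [6.5, 0, 1.5, 0, 0, 0, 1],
  [6.5, 0, 1, 0, 0, 0, 1],
  [6.5, 0, 1, 0, 0, 0, 1],
])

```text
t: 10.97
eef_pos: [0.5357, 0.3, 0.3437]
orientation: [-0.058, 0.998, 0.0, 0.0]
wrist_force: [-1.5, -1.9, 8.4]
grip_width: 0.0133
```

```bash
python3 f.py
```

```text
10.9667 [0.5357 0.3    0.3437] [-1.5268 -1.8798  8.3816] [-0.2963  0.1689  0.018 ] rx 0.01372999469130713 ry 0.006364747365113805 0.013347720482245558
```

Emit:
carry_out([
  [0, 0, 0, 0, 0, 0, 0.6],
  [0, 0, 0, 0, 0, 0, 0.2],
  [0, 0, 0, 0, 0, 0, -0.3],
  [0, 0, 0, 0, 0, 0, -1],
  [0, 0, 0, 0, 0, 0, -1],
  [0, 0, 0, 0, 0, 0, -1],
])

```text
t: 11.47
eef_pos: [0.5352, 0.3, 0.343]
orientation: [-0.058, 0.998, -0.0, -0.0]
wrist_force: [0.0, 1.1, 0.4]
grip_width: 0.0764
```

```bash
python3 f.py;python3 - <<'E'
from h import *
S=cam("side")
crop(S,220,90,330,190,"s10",7)
E
```

```text
11.4667 [0.5352 0.3    0.343 ] [0.0458 1.1473 0.3963] [ 0.0043 -0.0513 -0.013 ] rx 0.10797779288608832 ry -0.527567457562628 0.07643495624441682
```

View pics/s10.png

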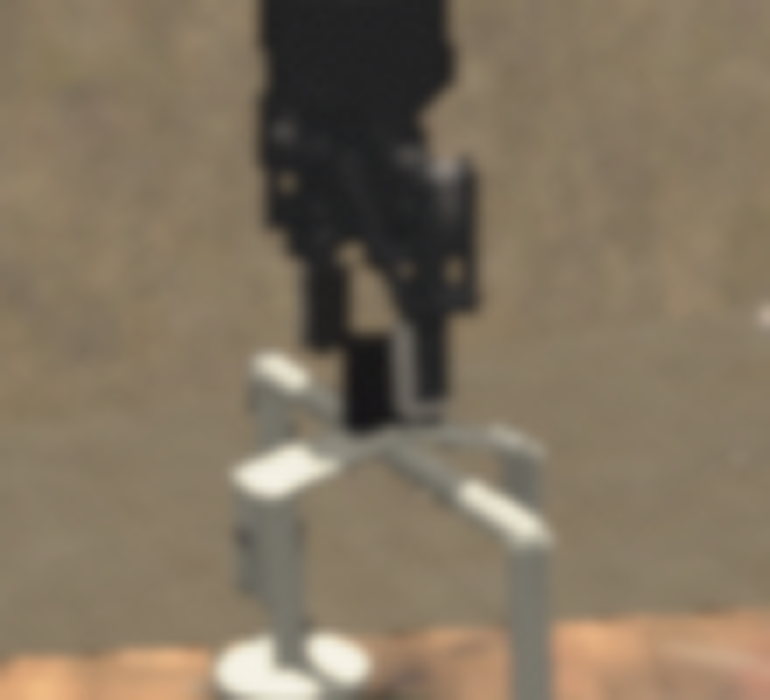

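The strap rests on the bar and looks level. I'll go straight up, then check it.

Emit:
carry_out([
  [0, 0, 5, 0, 0, 0, -1],
  [0, 0, 20, 0, 0, 0, -1],
  [0, 0, 45, 0, 0, 0, -1],
  [0, 0, 80, 0, 0, 0, -1],
  [0, -30, 90, 0, 0, -6, -1],
  [0, -68, 90, 0, 0, -13, -1],
  [0, -106, 90, 0, 0, -20, -1],
  [0, -144, 90, 0, 0, -27, -1],
])

```text
t: 12.18
eef_pos: [0.5349, 0.1548, 0.4341]
orientation: [0.179, 0.984, 0.0, 0.001]
wrist_force: [0.9, -0.8, -0.8]
grip_width: 0.0855
```

Emit:
carry_out([
  [-3, -36, 0, 0, 0, -7, -1],
  [-6, -72, 0, 0, 0, -14, -1],
  [-9, -108, 0, 0, 0, -21, -1],
  [-12, -132, 0, 0, 0, -28, -1],
  [-16, -132, 0, 0, 0, -35, -1],
  [-20, -132, 0, 0, 0, -42, -1],
  [-23, -132, 0, 0, 0, -49, -1],
  [-23, -132, 0, 0, 0, -54, -1],
])

```text
t: 12.85
eef_pos: [0.5117, 0.0236, 0.4337]
orientation: [0.607, 0.794, 0.0, 0.0]
wrist_force: [0.7, 0.5, 0.0]
grip_width: 0.0852
```

```bash
python3 f.py;python3 - <<'E'
from h import *
S=cam("side");T=cam("top");o=readout.get_obs();print(o["orientation"])
crop(S,220,90,350,270,"s11",4.4);crop(T,140,190,340,290,"t11",4)
E
```

```text
12.85 [0.5117 0.0236 0.4337] [0.7495 0.4607 0.046 ] [ 0.0395 -0.0046 -0.0442] rx -2.93423653415163 ry -1.0053306259715276 0.08523722709441457
[6.04986287e-01 7.96235845e-01 1.70676661e-04 2.06887442e-04]
```

View pics/s11.png

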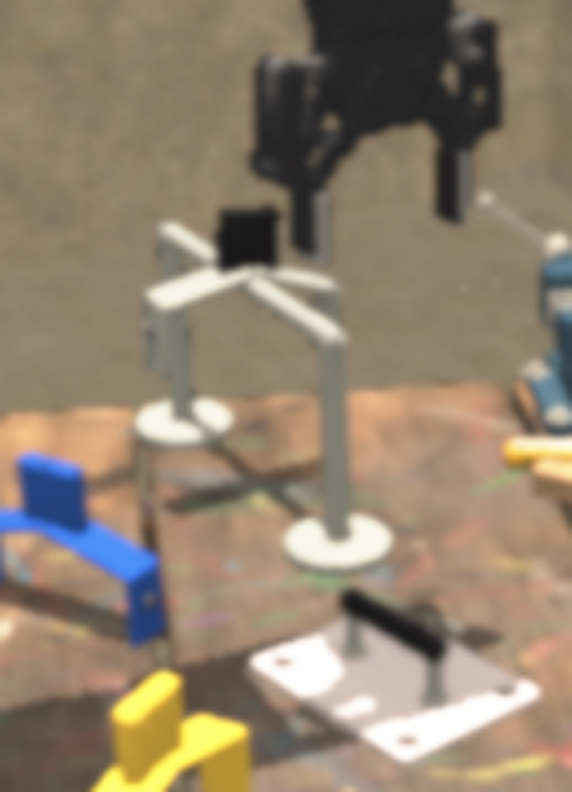

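View pics/t11.png

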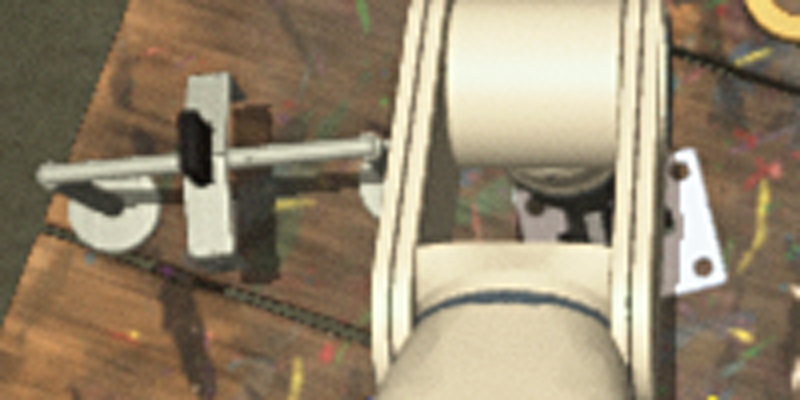

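Emit:
carry_out([
  [0, 1, -35, 0, 0, 0, -1],
  [0, 1, -70, 0, 0, 0, -1],
  [0, 1, -105, 0, 0, 0, -1],
  [0, 1, -140, 0, 0, 0, -1],
  [0, 1, -165, 0, 0, 0, -1],
  [0, 1, -180, 0, 0, 0, -1],
  [0, 1, -180, 0, 0, 0, -1],
])

```text
t: 13.53
eef_pos: [0.5112, 0.025, 0.2503]
orientation: [0.603, 0.797, -0.002, -0.002]
wrist_force: [-0.3, -0.0, -0.6]
grip_width: 0.0856
```

```bash
python3 f.py;python3 - <<'E'
from h import *
S=cam("side");T=cam("top");o=readout.get_obs()
crop(S,260,180,360,270,"s12",7)
p=o["eef_pos"]
for X in ([p[0],p[1],.048],[p[0],p[1],p[2]-.173+.013]): print((proj(S,X)-[260,180]+.5)*7-.5)
E
```

```text
13.5333 [0.5112 0.025  0.2503] [-0.259  -0.0395 -0.624 ] [-0.0173  0.0255 -0.0423] rx -0.036320971186214426 ry 0.0160172425383626 0.08563763787698812
[347.49212411 346.8804216 ]
[345.62415399 236.46214621]
```

View pics/s12.png

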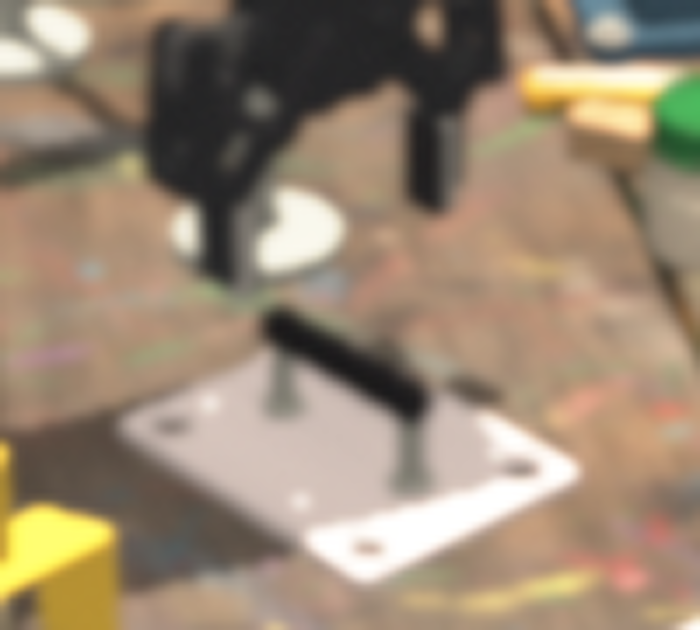

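Emit:
carry_out([
  [0, 0, -20, 0, 0, 0, -1],
  [0, 0, -40, 0, 0, 0, -1],
  [0, 0, -50, 0, 0, 0, -1],
  [0, 0, -53, 0, 0, 0, -1],
  [0, 0, -53, 0, 0, 0, -0.3],
  [0, 0, -53, 0, 0, 0, 0.1],
  [0, 0, -53, 0, 0, 0, 0.3],
], newtons=40)

```text
t: 14.22
eef_pos: [0.5128, 0.025, 0.2013]
orientation: [0.604, 0.797, 0.001, 0.001]
wrist_force: [-0.1, 0.3, -0.4]
grip_width: 0.0521
```

```bash
python3 f.py;python3 - <<'E'
from h import *
S=cam("side")
crop(S,260,180,360,270,"s13",7)
E
```

```text
14.2167 [0.5128 0.025  0.2013] [-0.1022  0.2763 -0.3561] [ 0.0065  0.0234 -0.006 ] rx 0.012366861007209703 ry 0.12616834347802505 0.05207106839523886
```

View pics/s13.png

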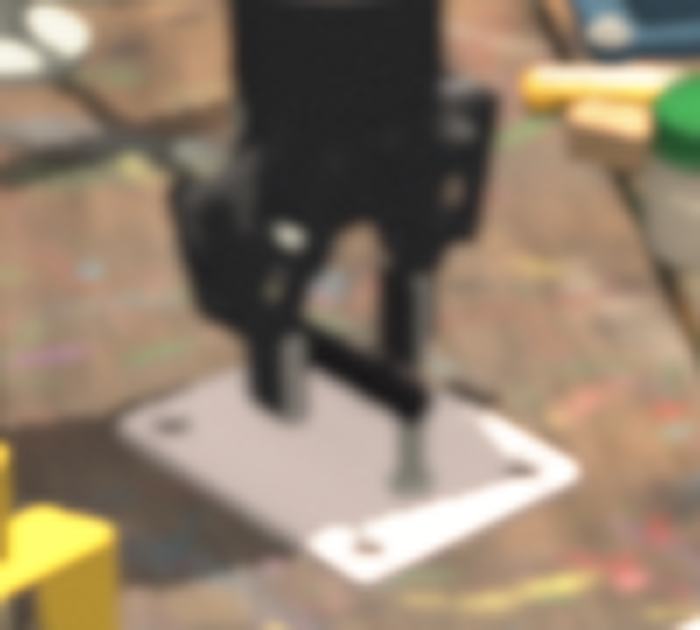

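Emit:
carry_out([
  [0, 0, -5, 0, 0, 0, 0.4],
  [0, 0, -5, 0, 0, 0, 0.6],
  [0, 0, -5, 0, 0, 0, 0.8],
  [0, 0, -5, 0, 0, 0, 1],
  [0, 0, -5, 0, 0, 0, 1],
  [0, 0, -5, 0, 0, 0, 1],
  [0, 0, -5, 0, 0, 0, 1],
], newtons=80)

```text
t: 14.85
eef_pos: [0.5125, 0.025, 0.1955]
orientation: [0.605, 0.797, 0.0, 0.0]
wrist_force: [0.5, -0.3, 5.7]
grip_width: 0.0128
```

```bash
python3 f.py;python3 - <<'E'
from h import *
S=cam("side")
crop(S,260,180,360,270,"s14",7)
E
```

```text
14.85 [0.5125 0.025  0.1955] [ 0.5029 -0.2546  5.7465] [ 0.0425 -0.0562  0.0023] rx -0.006492722931458839 ry 0.015639100588837943 0.012790982848148894
```

View pics/s14.png

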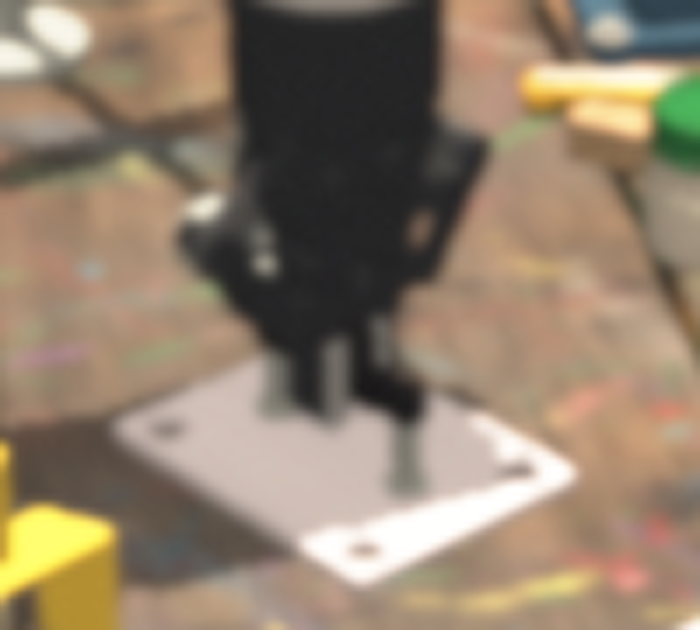

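Emit:
carry_out([
  [0, 0, 4, 0, 0, 0, 1],
  [0, 0, 12, 0, 0, 0, 1],
  [0, 0, 25, 0, 0, 0, 1],
  [0, 0, 45, 0, 0, 0, 1],
  [0, 0, 70, 0, 0, 0, 1],
  [0, 0, 95, 0, 0, 0, 1],
  [0, 0, 110, 0, 0, 0, 1],
  [0, 0, 110, 0, 0, 0, 1],
])

```text
t: 15.57
eef_pos: [0.513, 0.025, 0.3084]
orientation: [0.605, 0.797, 0.002, 0.002]
wrist_force: [-0.3, -0.5, -3.4]
grip_width: 0.0125
```

Emit:
carry_out([
  [-1, -20, 0, 0, 0, -1, 1],
  [-2, -50, 0, 0, 0, -2, 1],
  [-3, -85, 0, 0, 0, -3, 1],
  [-4, -120, 0, 0, 0, -4, 1],
  [-5, -155, 0, 0, 0, -5, 1],
  [-6, -190, 0, 0, 0, -6, 1],
  [-7, -225, 0, 0, 0, -6.5, 1],
  [-9, -250, 0, 0, 0, -6.5, 1],
])

```text
t: 16.23
eef_pos: [0.5025, -0.2274, 0.304]
orientation: [0.649, 0.761, -0.0, -0.001]
wrist_force: [0.0, 0.3, -2.0]
grip_width: 0.0124
```

Emit:
carry_out([
  [0, -25, 0, 0, 0, 0, 1],
  [0, -45, 0, 0, 0, 0, 1],
  [0, -55, 0, 0, 0, 0, 1],
  [0, -59, 0, 0, 0, 0, 1],
  [0, -59, 0, 0, 0, 0, 1],
  [0, -59, 0, 0, 0, 0, 1],
])

```text
t: 16.73
eef_pos: [0.503, -0.2831, 0.3046]
orientation: [0.649, 0.761, -0.0, -0.001]
wrist_force: [0.0, 0.1, -2.7]
grip_width: 0.0128
```

```bash
python3 f.py;python3 - <<'E'
from h import *
S=cam("side");T=cam("top");print(readout.get_obs()["orientation"])
crop(S,310,210,430,350,"s15",5.5);crop(T,340,190,460,290,"t15",6)
E
```

```text
16.7333 [ 0.503  -0.2831  0.3046] [ 0.0478  0.097  -2.7218] [-0.0153 -0.0071  0.018 ] rx 0.0006537704077972236 ry 0.012254756417463092 0.012821243236808548
[ 6.48309111e-01  7.61377042e-01 -1.84121240e-06 -5.44635782e-04]
```

View pics/s15.png

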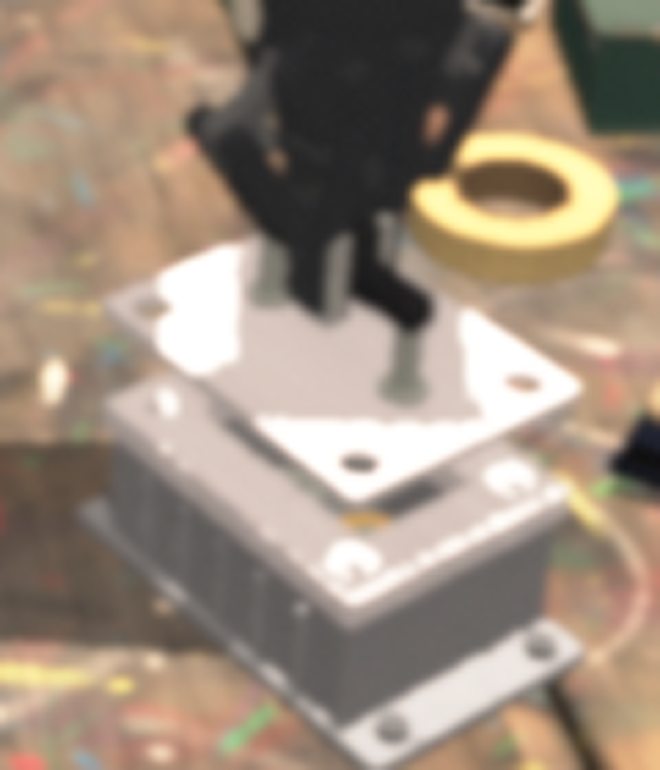

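View pics/t15.png

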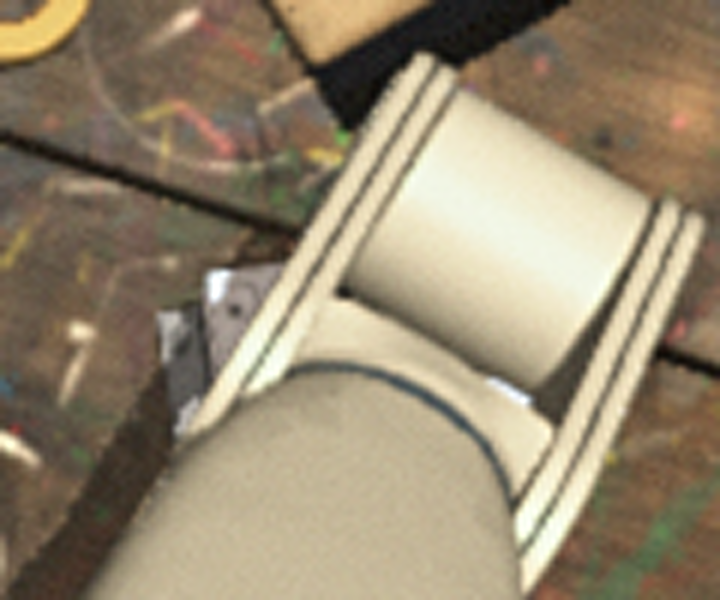

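Run:
```python
from h import *
np.set_printoptions(precision=4,suppress=True)
S=cam("side")
def up(p,x0,y0,f): return [((a+.5)/f-.5+x0,(b+.5)/f-.5+y0) for a,b in p]
h=[(-.038,.056),(-.038,-.056),(.038,-.056)]
A=[onz(S,*p,.115)for p in up([(152,308),(358,462),(523,382)],310,210,5.5)]
A=np.array(A);print("cover",A,(A[0]+A[2])/2,np.linalg.norm(A[0]-A[1]),np.linalg.norm(A[2]-A[1]),np.degrees(np.arctan2(*(A[0]-A[1])[1::-1])))
B=np.array([onz(S,*p,.07)for p in up([(141,204),(357,377),(532,288)],315,250,6)])
print("housing",B,(B[0]+B[2])/2,np.linalg.norm(B[0]-B[1]),np.linalg.norm(B[2]-B[1]),np.degrees(np.arctan2(*(B[0]-B[1])[1::-1])))
ims=[]
for (u,v) in up([(152,308),(358,462),(523,382)],310,210,5.5):
    u,v=int(u),int(v);im=S["pixels"][v-9:v+10,u-12:u+13,::-1];ims.append(cv2.resize(im,None,fx=10,fy=10,interpolation=cv2.INTER_NEAREST));print(u-12,v-9)
cv2.imwrite("pics/h15.png",np.hstack(ims))
```

```text
cover [[ 0.452  -0.2346  0.115 ]
 [ 0.4706 -0.3449  0.115 ]
 [ 0.5459 -0.3327  0.115 ]] [ 0.4989 -0.2836  0.115 ] 0.11186092246458623 0.07628893108755604 99.54323680627375
housing [[ 0.4545 -0.2353  0.07  ]
 [ 0.4721 -0.3454  0.07  ]
 [ 0.547  -0.3334  0.07  ]] [ 0.5007 -0.2843  0.07  ] 0.1114494714943931 0.07590990455826126 99.08581592455937
325 256
362 284
392 270
```

View pics/h15.png

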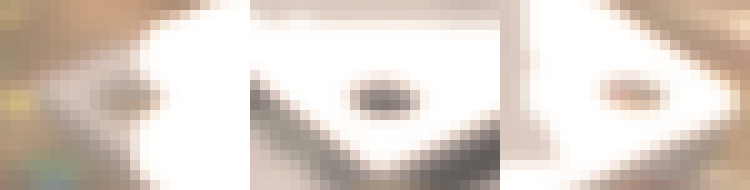

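Emit:
carry_out([
  [1.5, -0.5, -5, 0, 0, -0.3, 1],
  [1.5, -0.5, -12, 0, 0, -0.3, 1],
  [1.5, -0.5, -19, 0, 0, -0.3, 1],
  [1.5, -0.5, -24, 0, 0, -0.3, 1],
  [1.5, -0.5, -26, 0, 0, -0.3, 1],
  [1.5, -0.5, -26, 0, 0, -0.3, 1],
  [1.5, -0.5, -26, 0, 0, -0.3, 1],
])

```text
t: 17.47
eef_pos: [0.5047, -0.2845, 0.2789]
orientation: [0.651, 0.759, -0.0, -0.0]
wrist_force: [0.0, 0.1, -2.9]
grip_width: 0.0125
```

```bash
python3 f.py;python3 - <<'E'
from h import *
S=cam("side");T=cam("top");print(readout.get_obs()["orientation"])
crop(S,310,230,430,340,"s16",6.5);crop(T,360,215,410,265,"t16",12)
E
```

```text
17.4667 [ 0.5047 -0.2845  0.2789] [ 0.0357  0.1016 -2.9362] [ 0.0311 -0.0072  0.0354] rx -0.0001959090612068129 ry -0.004168766747042301 0.0125408718044668
[6.50801337e-01 7.59248032e-01 4.57763096e-05 2.07738833e-04]
```

View pics/s16.png

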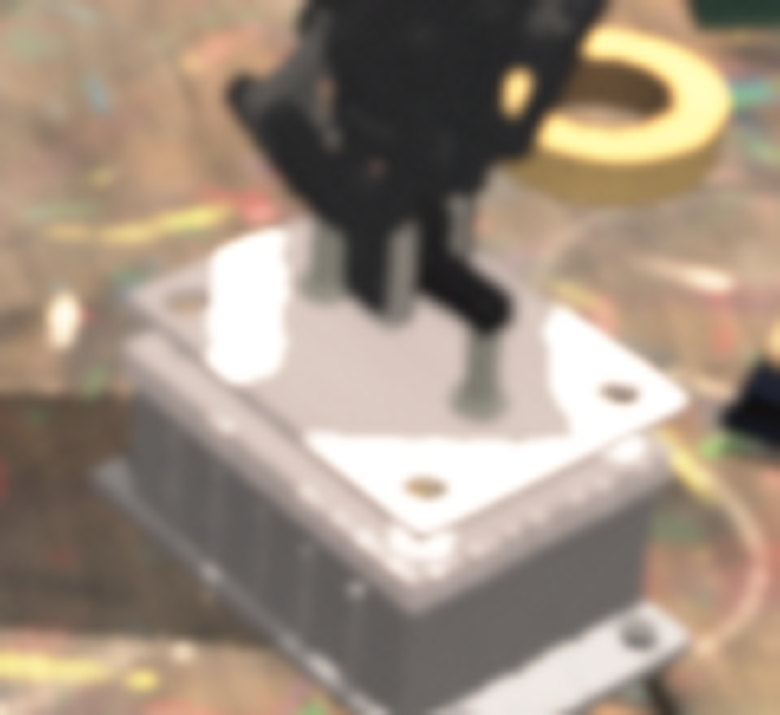

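View pics/t16.png

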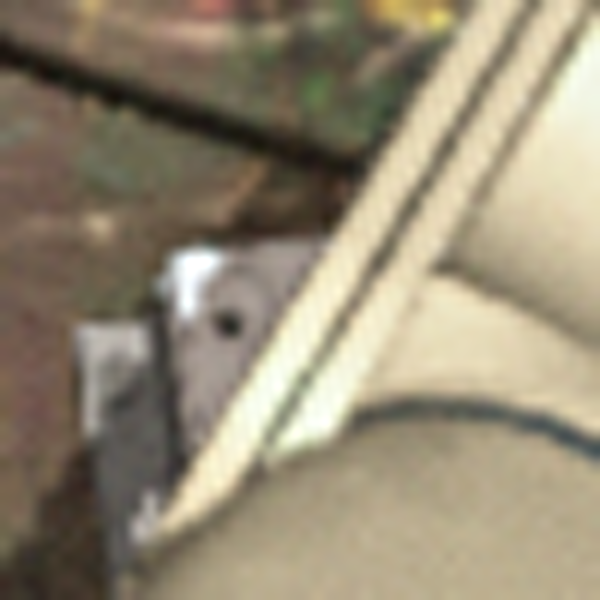

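Emit:
carry_out([
  [0, 0, -2, 0, 0, 0, 1],
  [0, 0, -3, 0, 0, 0, 1],
  [0, 0, -3, 0, 0, 0, 1],
  [0, 0, -3, 0, 0, 0, 1],
  [0, 0, -3, 0, 0, 0, 1],
])

```text
t: 17.98
eef_pos: [0.5048, -0.2845, 0.2763]
orientation: [0.651, 0.759, 0.0, 0.0]
wrist_force: [-0.7, -0.6, -3.5]
grip_width: 0.0127
```

```bash
python3 f.py;python3 - <<'E'
from h import *
np.set_printoptions(precision=4,suppress=True)
S=cam("side");T=cam("top");z=readout.get_obs()["eef_pos"][2]-.1955;print("underside",z)
crop(T,366,227,396,257,"t17",20);crop(S,325,260,425,330,"s17",8)
hh=np.array([onz(T,378.65,241.56,.07)])[0]
for dz in(0,z-.07,z-.064):print("top: housing hole raised",dz,(proj(T,hh+[0,0,dz])-[366,227]+.5)*20-.5)
hs=[onz(S,*p,.07) for p in [((a+.5)/6-.5+315,(b+.5)/6-.5+250) for a,b in [(141,204),(357,377),(532,288)]]]
for X in hs:print("side expected cover hole top",(proj(S,X+[0,0,z-.064])-[325,260]+.5)*8-.5)
# spec: extents of expected cover corners (underside) given housing yaw 9, centre from side
c=(hs[0]+hs[2])/2;a=np.radians(9.0);ex=np.array([np.cos(a),np.sin(a),0]);ey=np.array([-np.sin(a),np.cos(a),0])
for sx,sy in((-1,1),(-1,-1),(1,-1)):
  for zz in(0,z-.064):
    print("corner",sx,sy,zz,(proj(S,c+sx*.052*ex+sy*.07*ey+[0,0,zz])-[325,260]+.5)*8-.5)
E
```

```text
17.9833 [ 0.5048 -0.2845  0.2763] [-0.6715 -0.6393 -3.4941] [ 0.0018 -0.0383 -0.0159] rx -0.04670393591689695 ry -0.034556348132720856 0.012738442008041901
underside 0.08078628337985172
top: housing hole raised 0 [262.5 300.7]
top: housing hole raised 0.010786283379851713 [269.3986 289.0764]
top: housing hole raised 0.01678628337985172 [273.2794 282.5375]
side expected cover hole top [109.3577 138.9457]
side expected cover hole top [400.3869 367.3631]
side expected cover hole top [635.8159 249.8564]
corner -1 1 0 [ 30.9155 184.0651]
corner -1 1 0.01678628337985172 [ 31.3826 130.9211]
corner -1 -1 0 [390.4882 478.8421]
corner -1 -1 0.01678628337985172 [394.7317 422.8715]
corner 1 -1 0 [711.9019 312.9787]
corner 1 -1 0.01678628337985172 [719.0416 258.5916]
```

View pics/s17.png

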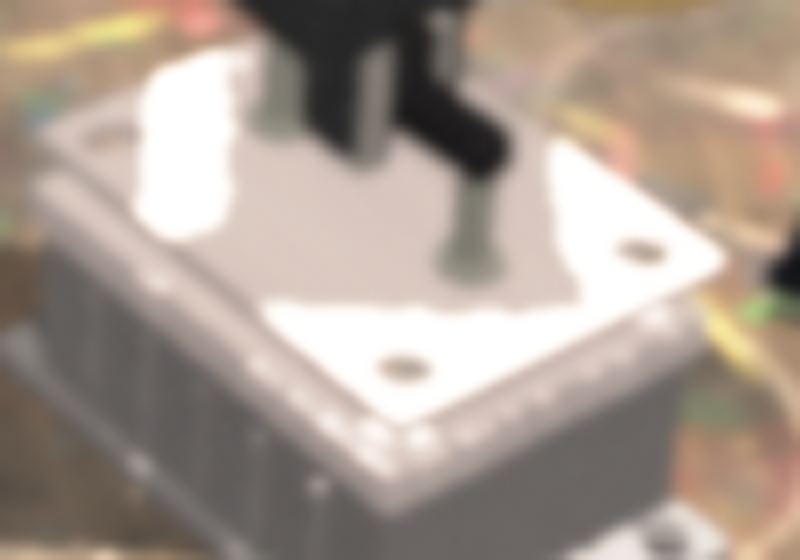

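View pics/t17.png

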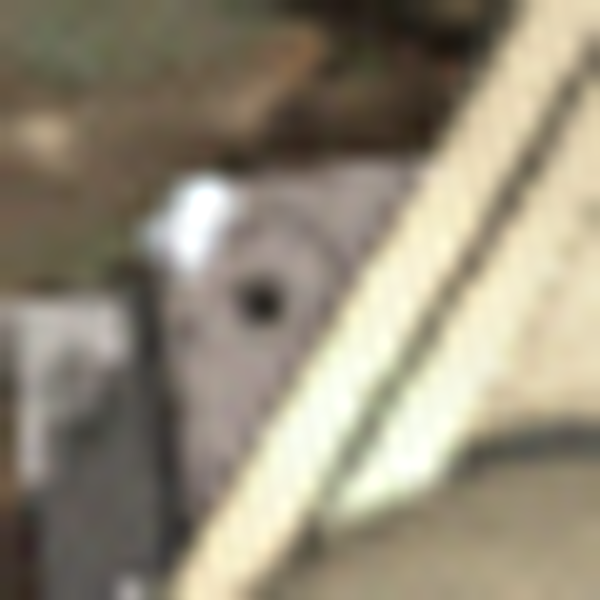

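Run:
```python
from h import *
T=cam("top");g=np.mean([cam("top")["pixels"].astype(float) for _ in range(3)],0).mean(2)
w=g[227:257,366:396];w=np.clip((w-90)/(185-90),0,1)*255
b=cv2.resize(w.astype(np.uint8),None,fx=20,fy=20,interpolation=cv2.INTER_CUBIC)
b=cv2.cvtColor(b,cv2.COLOR_GRAY2BGR)
a=b.copy();cv2.circle(a,(273,283),57,(0,0,255),1);cv2.circle(a,(269,289),57,(0,255,0),1)
cv2.imwrite("pics/t18.png",cv2.resize(np.hstack([b,a])[100:450],(800,233*1)))
cv2.imwrite("pics/t18.png",np.hstack([b[120:420,100:480],a[120:420,100:480]]))
```

```text
(no output)
```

View pics/t18.png

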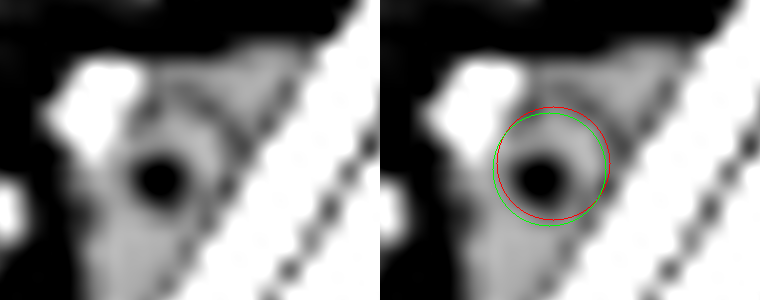

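Emit:
carry_out([
  [-1.3, 0.8, 0, 0, 0, 0, 1],
  [-1.3, 0.8, 0, 0, 0, 0, 1],
  [-1.3, 0.8, 0, 0, 0, 0, 1],
  [-1.3, 0.8, 0, 0, 0, 0, 1],
  [-1.3, 0.8, 0, 0, 0, 0, 1],
  [-1.3, 0.8, 0, 0, 0, 0, 1],
])

```text
t: 18.78
eef_pos: [0.5035, -0.2837, 0.2762]
orientation: [0.651, 0.759, 0.0, 0.0]
wrist_force: [-1.2, -0.3, -3.8]
grip_width: 0.0127
```

```bash
python3 f.py;python3 - <<'E'
from h import *
g=np.mean([cam("top")["pixels"].astype(float) for _ in range(3)],0).mean(2)
w=g[227:257,366:396];w=np.clip((w-90)/(185-90),0,1)*255
b=cv2.resize(w.astype(np.uint8),None,fx=20,fy=20,interpolation=cv2.INTER_CUBIC)
b=cv2.cvtColor(b,cv2.COLOR_GRAY2BGR)
a=b.copy();cv2.circle(a,(273,283),57,(0,0,255),1);cv2.circle(a,(269,289),57,(0,255,0),1)
cv2.imwrite("pics/t19.png",np.hstack([b[120:420,100:480],a[120:420,100:480]]))
S=cam("side");crop(S,325,260,425,330,"s19",8)
crop(S,200,60,460,340,"s20",2.1)
E
```

```text
18.7833 [ 0.5035 -0.2837  0.2762] [-1.2231 -0.3085 -3.8381] [0.0124 0.0139 0.0014] rx -0.055651447616424966 ry -0.018186366570018934 0.012651167324824353
```

View pics/t19.png

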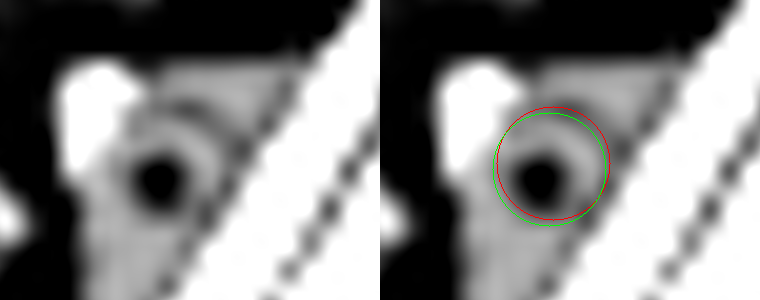

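View pics/s19.png

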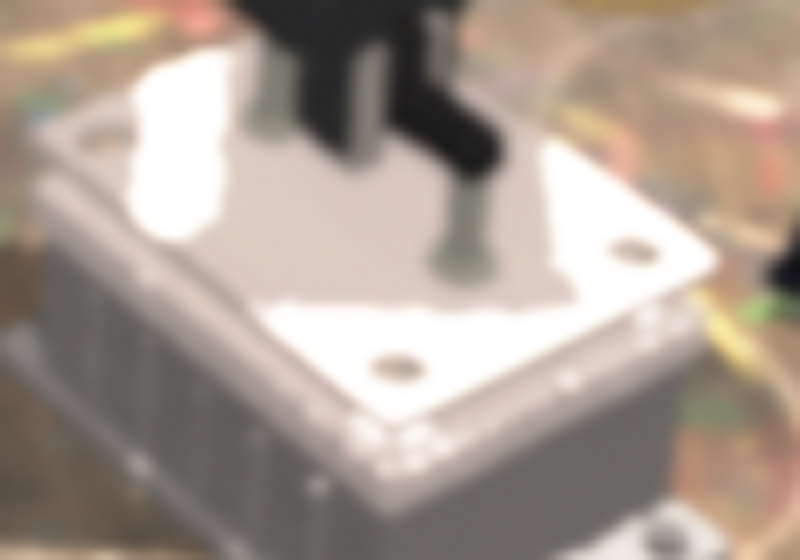

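View pics/s20.png

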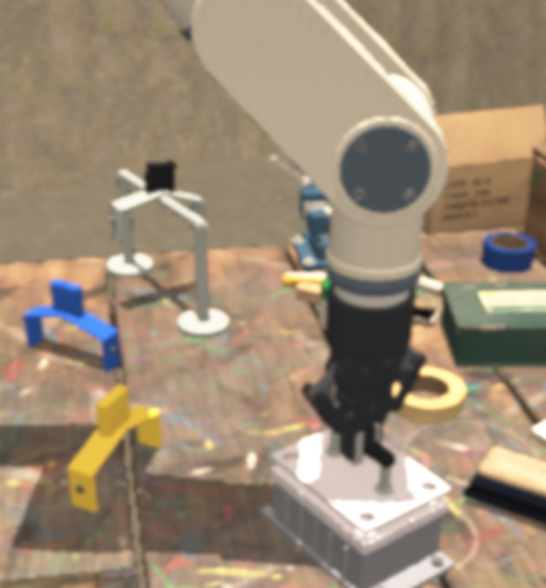

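```bash
python3 -c "
from workcell import job;print(job.close_job())"; python3 f.py
```

```text
the job is handed in; nothing more can be done
None
the job is handed in; nothing more can be done
```

The strap now hangs on the bar, and the arm is holding the cover plate just above the housing. I handed the job in at about 19 s of the 58 s allowed.

**Strap:** I lifted it by its grip, set it across the middle of the bar and let it go. Pictures from both cameras show it level, with one leg on each side of the bar.

The first spot I worked out for the bar was about 5 mm off. My side-view fit was biased because the bar's shaded underside blends into the background. I found the centre by pressing lightly at several positions, with at most about 19 N on the wrist. That put the strap's ridge at about x = 0.5355 m in the robot's coordinates.

**Cover:** I gripped it by the handle and am holding it level, with its underside about 81 mm up. That is roughly 11 mm above the housing, and nothing in the wrist force suggests contact.

- **Top view:** only one hole pair was visible past the arm. Its threaded hole shows inside the cover hole, within about 1 mm of centre.
- **Side view:** the three visible cover holes are within about 1 mm of where they should be, and the rotation agrees to about half a degree.
- **Not checked:** I could not see the fourth hole.

**Disagreement left over:** the two cameras differ by about 5 mm in x on absolute positions, so I lined up the cover by comparing it with the housing within each view. After my last correction, what remained of the offset differed between the two views by less than 1 mm, and I left it.

I did not touch the ink pot, tape roll, squeegee or the coloured look-alike straps, though I did not re-measure where they stand.

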